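Make up a pH-check kit and a solution-making kit

ROBOT

A 7-joint arm with a two-finger parallel gripper is mounted at the origin on a cart in front of the work surface, level with it; the furniture and walls round the work are solid. World frame = base frame: x ahead of the robot, y to its left, z up, the work surface at z = 0. Lengths are in m, angles in rad, forces in N, time in s.
With the tool pointing down it reaches from about 0.425 to 0.875 m from the base axis. Payload 4.7 kg.
Tool frame: the origin (TCP) lies at the very end of the fingers, on their centre line; the grasp point (between the pads) lies 19 mm behind it; z points along the fingers, y is the line along which they close (so a half turn about z gives the same grasp; the last joint's range is limited). The gripper opens to 87 mm and grips with 3 to 60 N. Pads are 19 mm wide; open, the fingers measure 117 mm over their backs; the gripper's body (75 mm by 190 mm) begins 51 mm behind the grasp point.
Start: joints at [1.195, 0.321, -0.07, 1.45, 0.023, 1.371, -0.057], TCP at [0.247, -0.601, 0.223] pointing down, gripper open.
Joint ranges: [-2.86, 2.86], [-0.3, 2.09], [-1.38, 1.24], [0.06, 2.45], [-1.56, 4.7], [0.09, 2.05], [-2.69, 2.69]. Speed limits (rad/s): [2.57, 2.57, 3.14, 3.14, 3.14, 3.14, 3.14].

INTERFACE

Orientations are given as a rotation vector (axis times angle).
In Python, from bench import ctrl, vision gives the robot as it stands.
- The arm moves only by the tool jog_arm, never from a script. Its argument "increments" is a list of rows, each an object of numbers: "tx", "ty", "tz": the shift along the tool's x, y, z in mm; "wx", "wy", "wz": the turn, a rotation vector about the tool's x, y, z in rad; "gripper": the opening, from 0 (shut) to 1 (fully open). In form: [{"tx": .., "ty": .., "tz": .., "wx": .., "wy": .., "wz": .., "gripper": ..}, ...]. A call has exactly 5 rows; each row is the pose to reach, as a shift and turn from the pose commanded when the call began, along the tool's axes at that moment; what a row does not reach only later rows make up. A row lasts 1/12 s, in which the tool goes at most 41.7 mm and 7.16 degrees, less where a joint would pass 70% of its speed; a pose out of reach is approached as far as the arm can. A call with a gripper value outside its range is refused whole. The fingers move at their own pace and stop on an object; "grip_force" is the grip in N (left out, the last holds). Time passes only in rows, so rows that repeat a pose let the fingers close, or fill a call up. It gives the time, the measured TCP pose, the force, the opening and the grip force at its end, in the units of the state.
- ctrl.get_state(): the state, without advancing time (a new reading comes with each control period).
- vision.get_image(name): name is "scene" or "top"; returns a dict with "color" (420x560x3 uint8, blue, green, red), "fx", "fy", "cx", "cy" (pixels), "extrinsics" (4x4, takes a point from world to camera coordinates). Camera axes: x right, y down, z forward; pixel columns grow to the right and rows downward; lengths in m; the calibration is good to about 2 mm. A picture is of the moment at which its call begins. There is no depth.
- ctrl.close_job(): hands the job in; it is judged then, once.
Trained networks look in the newest picture that a camera, given by its name, has taken for a name from the list of things; names that differ only in an ending like _2 or _b are one class to them, and where a whole thing is asked for, a point or a joint stands for the part that bears it (a point fixed in the world has none). Each returns a list of dicts, best first, with "conf" (0 to 1); they miss things now and then, are a little off and sometimes report something else, mostly with a low value. They report only what shows in the picture. A call takes as long as a camera call. They do not tell look-alikes from the thing itself.
- vision.spot_in(camera, thing): "bbox" ([left, top, right, bottom] in pixels, round what is visible of it).
The state is a dict: "time": time; "joint_positions": joint angles; "qd": joint speeds; "joint_torque": joint torques, N m; "position": TCP position; "tool_rot": TCP orientation; "ft_force": force on the tool from outside, world axes, zero at the start; "torque": the same for the moment, N m; "grip_width": opening from 0.0 (shut) to 1.0 (fully open); "grip_force": force on a finger pad.
Only numpy, scipy, OpenCV 4.12 (cv2) and the standard library are available. Lean on these libraries where they do the work, as an engineer would, in place of code of your own. Each camera call takes 0.05 s, during which the arm holds its last target. There are 200 camera calls.

TASK

Make up two kits from the stock on the bench: for the pH-check kit, put the low beaker in the widest cell of the long three-cell carrier and the slim amber bottle and the narrow-necked white buffer bottle in its other two cells, either way round; for the solution-making kit, put the tall beaker in the wide cell of the two-cell carrier and the wide-lidded jar in its other cell. Set each one down gently, upright on the floor of its cell, and keep them upright on the way. Leave the fat amber bottle and the dropping bottle where they stand.

Things in the scene. Friction and masses are not known exactly. Their poses are not given: they have to be found in the camera images.
- carrier_three: Long white tray for the pH-check kit, fixed: three cells in a row, a wire handle at each end. 78 (x) by 202 mm (y) plus 18 mm handles; all walls 18 mm high, 3 mm thick; cell floor 3 mm above the bench. Origin: centre of the underside; y along the row, z up. Cells 72 mm wide in x, centred on x = 0; widest cell 70 mm long, centre y = -63 mm; the other two 60 mm long, centres y = +5 and +68 mm.
- carrier_two: Shorter white tray for the solution-making kit, fixed: two cells, a wire handle at each end. 90 (x) by 155 mm (y) plus 18 mm handles; all walls 18 mm high, 3 mm thick; cell floor 3 mm above the bench. Origin: centre of the underside; y along the row, z up. Cells 84 mm wide in x, centred on x = 0; wide cell 84 mm long, centre y = +32.5 mm; narrow cell 62 mm long, centre y = -43.5 mm.
- beaker_low_mid (a point): The low clear plastic beaker, open at the top, 49 mm high, outside 46 mm in its x and, with the spout on one side, 52 mm in its y; 15 to 21 g. Grip it across x, near the rim, so that the fingertips stay above the 18 mm walls of the carrier when it is set down. Origin: on its axis, half-way up; z up.
- beaker_tall_mid (a point): The tall clear plastic beaker, open at the top, 74 mm high, outside 61 mm in its x and, with the spout on one side, 67 mm in its y; 24 to 42 g. Grip it across x. Origin: on its axis, half-way up; z up.
- amber_mid (a point): The slim amber glass bottle with a black screw cap, round, 42 mm across, 100 mm tall (straight body up to 66 mm); about 0.1 kg. Origin: on its axis, half-way up; z up.
- buffer_mid (a point): The small white plastic buffer bottle with a narrow neck and a screw cap 24 mm across, body round, 40 mm across and about 65 mm high, 85 mm tall in all; about 0.1 kg. Origin: on its axis, half-way up; z up.
- jar_mid (a point): The squat jar with a wide white ribbed screw lid nearly as wide as the jar, round, 45 mm across, 82 mm tall (body up to 60 mm); about 0.1 kg. Origin: on its axis, half-way up; z up.
- amber_big_mid (a point): The fat amber glass bottle with a black cap, 62 mm across, 118 mm tall. It stands loose among the stock and belongs to neither kit: leave it. Origin: on its axis, half-way up; z up.
- dropper_mid (a point): The amber dropping bottle with a rubber bulb on top, 43 mm across, 114 mm tall. It stands loose among the stock and belongs to neither kit: leave it. Origin: on its axis, half-way up; z up.
There are look-alikes about, which are no part of the job. What is shaped like the part that bears amber_mid but blue or green is not meant. What is shaped like the part that bears jar_mid but turquoise is not meant.

How it is judged:
By the outcome, as a careful person would: the job done as asked, in the order asked, and still so for the second after the job is handed in, with the robot touching nothing.
It also fails if it takes over 134 s, if anything falls off the work surface, if the arm or the gripper's body presses on something with over 40 N, if the wrist force passes 120 N, or if a joint passes its speed limit or range.

## Working session

There is one attempt and no reset: what is moved stays moved. The work goes in short steps, Python scripts to look and compute and a tool call to move; the robot and the scene stay as the last step left them, time stands still between calls to the robot, and variables do not carry over. Pictures are saved under pics/ and viewed, at most 14 in all, crops included, and the job is handed in when it is done.

Besides the shell and the picture viewer there is one more tool, called after "Call:" by a JSON object that holds its "method" and its "body". jog_arm: Moves the arm, as the interface text tells. Its arguments: {"type":"object","properties":{"increments":{"type":"array"},"grip_force":{"type":"number"}},"required":["increments"]}

```bash
ls; mkdir -p pics; cat > h.py <<'E'
import numpy as np, cv2
from bench import ctrl, vision
from scipy.spatial.transform import Rotation as R
E
python3 - <<'E'
from h import *
s=ctrl.get_state(); print(s)
for n in("scene","top"):
    im=vision.get_image(n); cv2.imwrite(f"pics/{n}0.png",im["color"]); print(n,im["fx"],im["fy"],im["cx"],im["cy"],im["extrinsics"])
    for t in "carrier_three carrier_two beaker_low_mid beaker_tall_mid amber_mid buffer_mid jar_mid amber_big_mid dropper_mid".split():
        print(t,[(np.round(d["bbox"]).tolist(),round(d["conf"],2)) for d in vision.spot_in(n,t)][:4])
E
```

```text
pics
{'time': 0.0, 'joint_positions': array([ 1.19509177,  0.32180205, -0.07006255,  1.45167768,  0.02263235,
        1.37076832, -0.05687995]), 'qd': array([-0.00077834, -0.00233484,  0.0001888 , -0.00066758, -0.00067823,
        0.00058496,  0.0012398 ]), 'joint_torque': array([-7.03760088e-04, -4.91291249e+01, -4.03955765e-01, -3.12526810e+01,
       -6.40013977e-02,  4.38993413e-02,  1.84919872e-04]), 'position': array([ 0.24672876, -0.60076454,  0.2214736 ]), 'tool_rot': array([-3.08033211e+00, -6.08140810e-01,  7.76200907e-04]), 'ft_force': array([0.36951694, 0.37552429, 0.23668251]), 'torque': array([-0.03957635,  0.01805346, -0.02044355]), 'grip_force': 0.0, 'grip_width': 0.9958190482240534}
scene 447.32104417036015 447.32104417036015 284.2674100132169 206.72476592048176 [[-0.84299015 -0.53792667 -0.00158079  0.41214445]
 [-0.3750234   0.58980454 -0.71518393  0.27892095]
 [ 0.38564887 -0.60230018 -0.69893451  1.07953148]
 [ 0.          0.          0.          1.        ]]
carrier_three [([240.0, 165.0, 297.0, 212.0], 0.93), ([358.0, 185.0, 370.0, 209.0], 0.66), ([270.0, 251.0
[... 857 characters left out ...]
.        ]]
carrier_three [([271.0, 141.0, 359.0, 178.0], 0.6), ([339.0, 263.0, 363.0, 278.0], 0.57)]
carrier_two [([152.0, 153.0, 228.0, 189.0], 0.73), ([270.0, 141.0, 360.0, 174.0], 0.66)]
beaker_low_mid [([394.0, 224.0, 414.0, 244.0], 0.58)]
beaker_tall_mid [([134.0, 240.0, 167.0, 264.0], 0.91)]
amber_mid [([334.0, 216.0, 357.0, 233.0], 0.81), ([314.0, 192.0, 336.0, 217.0], 0.64), ([301.0, 234.0, 320.0, 250.0], 0.58), ([194.0, 227.0, 215.0, 248.0], 0.17)]
buffer_mid [([386.0, 170.0, 406.0, 190.0], 0.75)]
jar_mid [([381.0, 256.0, 404.0, 276.0], 0.89), ([336.0, 259.0, 361.0, 276.0], 0.8)]
amber_big_mid [([240.0, 226.0, 266.0, 253.0], 0.85)]
dropper_mid [([192.0, 229.0, 214.0, 250.0], 0.83)]
```

```bash
python3 - <<'E'
import cv2
a=cv2.imread("pics/top0.png")[125:295,110:430]; cv2.imwrite("pics/topc.png",cv2.resize(a,(800,425),interpolation=cv2.INTER_CUBIC))
a=cv2.imread("pics/scene0.png")[120:345,150:450]; cv2.imwrite("pics/scenec.png",cv2.resize(a,(800,600),interpolation=cv2.INTER_CUBIC))
E
```

```text
(no output)
```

View pics/topc.png

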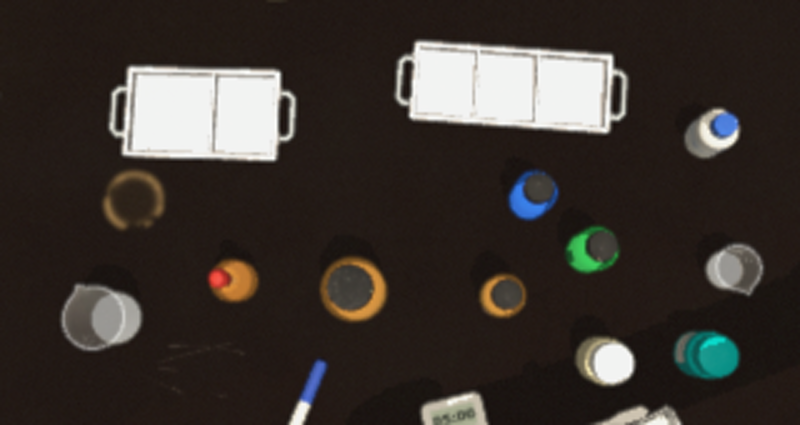

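View pics/scenec.png

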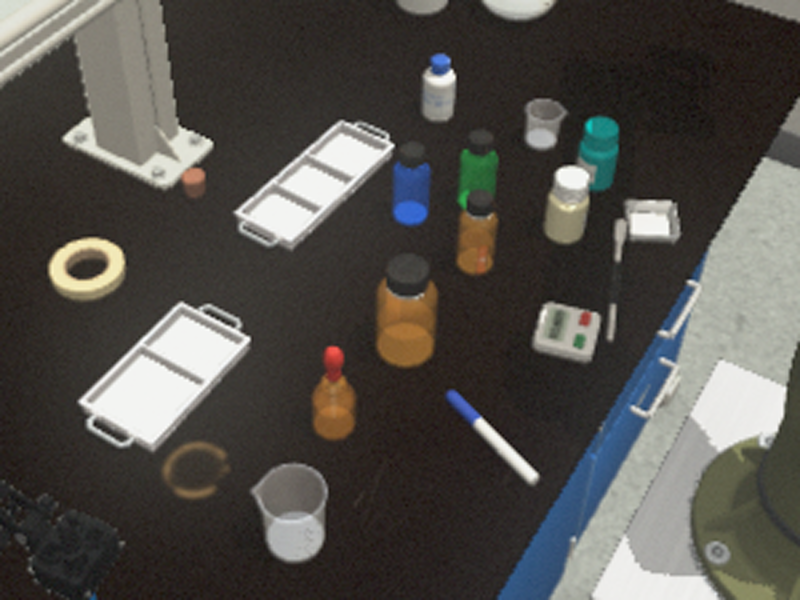

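View pics/top0.png

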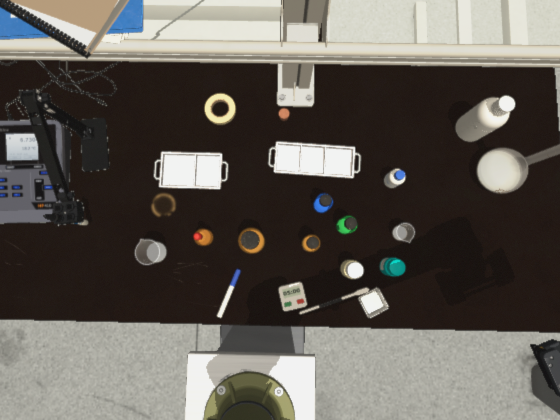

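Candidates, as full top-image pixels:
- **Slim amber bottle:** amber (311,243). The blue (323,203) and green (347,224) bottles are look-alikes, the fat amber is at (251,240) and the dropper at (203,237).
- **Jar:** white lid (352,269). The turquoise one at (393,267) is a look-alike.
- **Buffer:** white body with blue cap (397,178).
- **Low beaker:** (404,232).
- **Tall beaker:** (150,252).

The three-cell carrier's widest cell is on the image right (−y). The two-cell carrier's wide cell is on the image left (+y).

```bash
cat >> h.py <<'E'
from scipy.optimize import least_squares, minimize
def proj(im,P):
    P=np.atleast_2d(P); c=P@im["extrinsics"][:3,:3].T+im["extrinsics"][:3,3]
    return np.c_[im["fx"]*c[:,0]/c[:,2]+im["cx"], im["fy"]*c[:,1]/c[:,2]+im["cy"]]
def prof(p,spout=None):  # list of (z,r); spout=(reach,ang)
    a=np.linspace(0,2*np.pi,48); L=[np.c_[r*np.cos(a),r*np.sin(a),0*a+z] for z,r in p]
    if spout: L.append([[spout[0]*np.cos(spout[1]),spout[0]*np.sin(spout[1]),p[-1][0]]])
    return np.vstack(L)
SH={"amber":[(0,.021),(.066,.021),(.080,.014),(.1,.014)],"buffer":[(0,.02),(.06,.02),(.065,.015),(.085,.012)],
"jar":[(0,.0225),(.06,.0225),(.082,.021)],"big":[(0,.031),(.08,.031),(.118,.02)],"drop":[(0,.0215),(.05,.0215),(.114,.005)],
"low":[(0,.02),(.049,.023)],"tall":[(0,.026),(.074,.0305)]}
SP={"low":.029,"tall":.0365}
def fit(n,obs,ang=0):  # obs: [(im,bbox)]
    P=prof(SH[n],(SP[n],ang) if n in SP else None)
    def f(q):
        o=[]
        for im,b in obs:
            u=proj(im,P+[q[0],q[1],0]); o+=list(np.r_[u.min(0),u.max(0)]-b)
        return np.array(o)
    r=least_squares(f,[.55,0],loss="soft_l1"); return r.x,np.round(r.fun,1),np.round(f(r.x),1)
def carrier(ims,masks,hx,hy,x0):
    def cost(q):
        c,s=np.cos(q[2]),np.sin(q[2]); t=0
        P=np.array([[c*x-s*y+q[0],s*x+c*y+q[1],z] for x in(-hx,hx) for y in(-hy,hy) for z in(0,.018)])
        for im,m in zip(ims,masks):
            h=cv2.convexHull(proj(im,P).astype(np.float32)); M=np.zeros(m.shape,np.uint8)
            cv2.fillConvexPoly(M,np.round(h*16).astype(np.int32),255,cv2.LINE_AA,4)
            t+=cv2.absdiff(M,m).sum()/255.
        return t
    S=[x0]+[np.array(x0)+d for d in ([.02,0,0],[0,.02,0],[0,0,.1])]
    r=minimize(cost,x0,method="Nelder-Mead",options={"initial_simplex":np.array(S),"xatol":1e-5}); return r.x,r.fun
E
python3 - <<'E'
from h import *
T=vision.get_image("top"); S=vision.get_image("scene")
B={"amber":([301,234,320,250],None),"buffer":([386,170,406,190],[311,140,323,168]),"jar":([336,259,361,276],[355,182,372,209]),
"big":([240,226,266,253],[288,214,317,257]),"drop":([192,229,214,250],[269,246,284,280]),"low":([394,224,414,244],[350,157,361,174]),"tall":([134,240,167,264],[245,294,273,330])}
B["amber"]=(B["amber"][0],[318,192,339,225])
A={"low":np.radians(206),"tall":np.radians(35)}
for n,(t,s) in B.items():
    o=[(T,np.array(t))]+([(S,np.array(s))] if s else [])
    x,_,f=fit(n,o,A.get(n,0)); print(n,np.round(x*1000,1),f)
def mask(im,box):
    g=im["color"].min(2); m=np.zeros_like(g); l,t,r,b=box
    m[t:b,l:r]=(g[t:b,l:r]>110)*255
    m=cv2.morphologyEx(cv2.morphologyEx(m,cv2.MORPH_CLOSE,np.ones((7,7))),cv2.MORPH_OPEN,np.ones((9,9)));return m
for nm,hx,hy,bt,bs,x0 in(("three",.039,.101,(265,135,365,182),(235,160,302,216),[.68,-.1,0.]),("two",.045,.0775,(148,148,232,193),(175,225,248,290),[.65,.2,0.])):
    ms=[mask(T,bt),mask(S,bs)]
    print(nm,carrier([T,S],ms,hx,hy,x0),carrier([T],ms[:1],hx,hy,x0),carrier([S],ms[1:],hx,hy,x0),[int((m>0).sum()) for m in ms])
def up(im,b,k): l,t,r,bb=b; return cv2.resize(im["color"][t:bb,l:r],(k,k),interpolation=cv2.INTER_CUBIC)
C=np.vstack([np.hstack([up(T,(130,230,175,275),300),up(T,(382,210,427,255),300)]),np.hstack([up(S,(235,290,285,340),300),up(S,(335,145,385,195),300)])])
cv2.imwrite("pics/bk.png",C)
E
```

```text
amber [ 427.1 -140.9] [-0.5 -0.2 -0.4  1.4  2.2 -1.4 -2.8 -1.2]
buffer [ 588.2 -355.7] [-2.2  0.6  0.8  0.4 -1.  -0.4 -0.2 -2.1]
jar [ 366.5 -237.3] [ 1.5 -0.1  0.5  2.3 -2.4  0.4 -1.5  3.5]
big [431.1  -1.4] [-0.6  0.4  0.5 -0.3  2.9 -0.4 -2.6  0.2]
drop [433.5 123.3] [ 1.7  0.2  0.5 -3.  -0.9  3.2  1.   5.6]
low [ 454.9 -376.4] [-1.3 -0.2  2.2  0.  -2.  -0.6  3.7  2.3]
tall [396.  249.2] [ 0.5 -0.6 -0.1  1.2 -0.8 -0.9  0.3  1. ]
three (array([ 0.6456555 , -0.15207556, -0.05162547]), np.float64(432.8941176470588)) (array([ 0.64548955, -0.15222688, -0.05028101]), np.float64(288.0235294117647)) (array([ 0.64696114, -0.15292696, -0.03875403]), np.float64(134.38823529411764)) [2770, 1386]
two (array([ 0.6121472 ,  0.17028217, -0.00730028]), np.float64(505.74117647058824)) (array([ 0.61183829,  0.17016967, -0.01001732]), np.float64(264.9843137254902)) (array([0.61284421, 0.16814703, 0.00742281]), np.float64(231.31764705882352)) [2474, 1953]
```

View pics/bk.png

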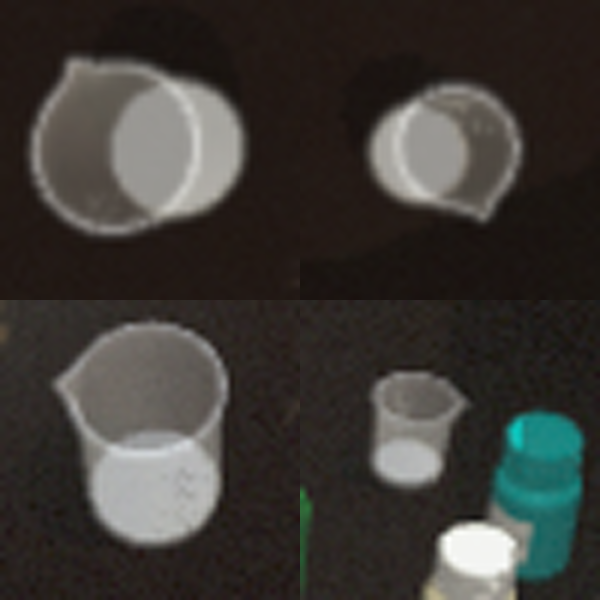

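```bash
cat >> h.py <<'E'
def back(im,u,v,z):
    E=im["extrinsics"]; d=E[:3,:3].T@np.array([(u-im["cx"])/im["fx"],(v-im["cy"])/im["fy"],1]); c=-E[:3,:3].T@E[:3,3]
    return np.round(((c+d*(z-c[2])/d[2])[:2])*1000,1)
E
python3 - <<'E'
from h import *
T=vision.get_image("top"); S=vision.get_image("scene")
for n,z,t,s in [("tall",.074,(147.25,252.5),(259.7,304.3)),("tallbot",0.002,(156.5,251.9),(260.8,321.3)),("low",.049,(406.1,231.9),(353.7,161.3)),("lowbot",.002,(399.7,233.2),(353,172)),
 ("jar",.082,(354.8,269.8),(364.5,186.7)),("amber",.1,(313.2,242.2),(330.7,195)),("buffer",.085,(400.4,174.6),(315,143)),
 ("green",.1,(350.5,223),(330,173)),("teal",.082,(397,267),(375,168)),("blue",.1,(326,200),(305,177))]:
    print(n,back(T,*t,z),back(S,*s,z))
E
```

```text
tall [395.5 249.1] [396.4 249.9]
tallbot [397.1 249.4] [396.3 250.5]
low [ 458.  -374.8] [ 459.1 -370.5]
lowbot [ 457.2 -373.8] [ 457.9 -374.1]
jar [ 365.2 -242.7] [ 364.3 -241.1]
amber [ 427.  -143.5] [ 422.6 -138.8]
buffer [ 592.9 -352.5] [ 590.8 -345.9]
green [ 473.1 -229.8] [ 469.9 -222.2]
teal [ 373.7 -341.1] [ 374.1 -336.6]
blue [ 526.1 -172.7] [ 523.1 -166.9]
```

```bash
cat >> h.py <<'E'
C3=(645.6,-152.2,-.047); C2=(612.2,170.0,-.005)
def cell(c,y,x=0): return (c[0]+x*np.cos(c[2])-y*np.sin(c[2]), c[1]+x*np.sin(c[2])+y*np.cos(c[2]))
def plan(*wps,last=None):  # wps (x,y,z mm, closing dir deg); increments leg by leg in tool axes at leg start
    s=ctrl.get_state(); p=np.array(s["position"])*1000; r=R.from_rotvec(s["tool_rot"])
    y=r.as_matrix()[:,1]
    print("t",round(s["time"],2),"tcp",p.round(1),"close",np.degrees(np.arctan2(y[1],y[0])).round(1),"F",np.round(s["ft_force"],1),"grip",round(s["grip_width"]*87,1),round(s["grip_force"],1),"j7",round(s["joint_positions"][6],2))
    for x,yy,z,a in wps:
        a=np.radians(a); Y=np.array([np.cos(a),np.sin(a),0]); Z=np.array([0,0,-1.]); q=R.from_matrix(np.c_[np.cross(Y,Z),Y,Z])
        t=np.array([x,yy,z]); d=r.inv().apply(t-p); w=(r.inv()*q).as_rotvec()
        print((round(x),round(yy),z),"d",d.round(1),"w",w.round(3)); p,r=t,q
E
python3 - <<'E'
from h import *
for c,y in((C3,-63),(C3,5),(C3,68),(C2,32.5),(C2,-43.5)): print(np.round(cell(c,y),1))
x,y=cell(C3,-63)
plan((458,-374,130,-68),(458,-374,22,-68),(458,-374,110,-68),(x,y,110,-2.7),(x,y,26,-2.7))
E
```

```text
[ 642.6 -215.1]
[ 645.8 -147.2]
[648.8 -84.3]
[612.4 202.5]
[612.  126.5]
t 1.2 tcp [ 247.  -601.2  222.5] close -67.7 F [ 0.5  0.4 -0.6] grip 86.7 0.0 j7 -0.06
(458, -374, 130) d [ 281.6 -130.    92.5] w [-0.     0.     0.006]
(458, -374, 22) d [  0.   0. 108.] w [0. 0. 0.]
(458, -374, 110) d [  0.   0. -88.] w [0. 0. 0.]
(643, -215, 110) d [230.7 -78.1   0. ] w [ 0.    0.   -1.14]
(643, -215, 26) d [ 0.  0. 84.] w [0. 0. 0.]
```

Call:
{"method": "jog_arm", "body": {"increments": [{"tx": 28,"ty": -13,"tz": 9,"gripper": 1},{"tx": 56,"ty": -26,"tz": 18,"gripper": 1},{"tx": 84,"ty": -39,"tz": 28,"gripper": 1},{"tx": 113,"ty": -52,"tz": 37,"gripper": 1},{"tx": 141,"ty": -65,"tz": 46,"gripper": 1}], "grip_force": 6}}

```text
validation failed for argument at $.in...
```

Call:
{"method": "jog_arm", "body": {"increments": [{"tx": 28,"ty": -13,"tz": 9,"gripper": 1},{"tx": 56,"ty": -26,"tz": 18,"gripper": 1},{"tx": 84,"ty": -39,"tz": 28,"gripper": 1},{"tx": 113,"ty": -52,"tz": 37,"gripper": 1},{"tx": 141,"ty": -65,"tz": 46,"gripper": 1}]}}

```text
validation failed for argument at $.in...
```

```bash
python3 - <<'E'
from h import *
plan((458,-374,22,-68))
T=vision.get_image("top"); S=vision.get_image("scene")
def up(im,b,k): l,t,r,bb=b; return cv2.resize(im["color"][t:bb,l:r],(k,k),interpolation=cv2.INTER_CUBIC)
cv2.imwrite("pics/low1.png",np.hstack([up(T,(360,190,450,280),400),up(S,(310,120,400,210),400)]))
E
```

```text
t 1.2 tcp [ 247.  -601.2  222.5] close -67.7 F [ 0.5  0.4 -0.6] grip 86.7 0.0 j7 -0.06
(458, -374, 22) d [ 281.6 -130.   200.5] w [-0.     0.     0.006]
```

View pics/low1.png

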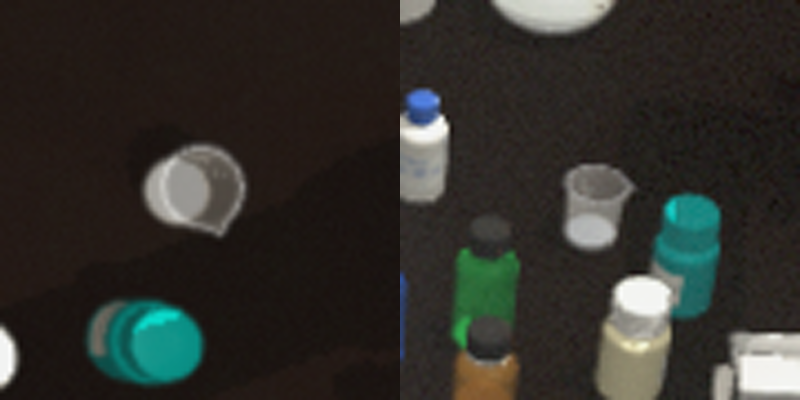

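The calls were refused, probably because every key is required, so the arm hasn't moved. The crop confirms the low beaker: in the top view its rim is at about (196,185) with the spout pointing down-right.

Call:
{"method": "jog_arm", "body": {"increments": [{"tx": 28,"ty": -13,"tz": 9,"wx": 0,"wy": 0,"wz": 0,"gripper": 1},{"tx": 56,"ty": -26,"tz": 18,"wx": 0,"wy": 0,"wz": 0,"gripper": 1},{"tx": 84,"ty": -39,"tz": 28,"wx": 0,"wy": 0,"wz": 0,"gripper": 1},{"tx": 113,"ty": -52,"tz": 37,"wx": 0,"wy": 0,"wz": 0,"gripper": 1},{"tx": 141,"ty": -65,"tz": 46,"wx": 0,"wy": 0,"wz": 0,"gripper": 1}], "grip_force": 6}}

```text
time: 1.72
position: [0.3537, -0.4863, 0.1763]
tool_rot: [3.082, 0.608, 0.0]
ft_force: [0.7, -0.2, -0.3]
grip_width: 1.004
grip_force: 0.0
```

Call:
{"method": "jog_arm", "body": {"increments": [{"tx": 28,"ty": -13,"tz": 9,"wx": 0,"wy": 0,"wz": 0,"gripper": 1},{"tx": 56,"ty": -26,"tz": 18,"wx": 0,"wy": 0,"wz": 0,"gripper": 1},{"tx": 84,"ty": -39,"tz": 28,"wx": 0,"wy": 0,"wz": 0,"gripper": 1},{"tx": 113,"ty": -52,"tz": 37,"wx": 0,"wy": 0,"wz": 0,"gripper": 1},{"tx": 141,"ty": -65,"tz": 46,"wx": 0,"wy": 0,"wz": 0,"gripper": 1}]}}

```text
time: 2.13
position: [0.4594, -0.3726, 0.1303]
tool_rot: [3.082, 0.608, 0.0]
ft_force: [0.6, -0.6, 0.2]
grip_width: 0.998
grip_force: 0.0
```

```bash
python3 - <<'E'
from h import *
plan((458,-374,22,-68))
S=vision.get_image("scene");T=vision.get_image("top")
def up(im,b,k): l,t,r,bb=b; return cv2.resize(im["color"][t:bb,l:r],(k,k),interpolation=cv2.INTER_CUBIC)
cv2.imwrite("pics/low2.png",np.hstack([up(T,(350,180,460,290),400),up(S,(290,80,420,210),400)]))
E
```

```text
t 2.13 tcp [ 459.4 -372.6  130.3] close -67.7 F [ 0.6 -0.6  0.2] grip 86.8 0.0 j7 -0.6
(458, -374, 22) d [ -1.8   0.7 108.3] w [ 0.    -0.     0.006]
```

View pics/low2.png

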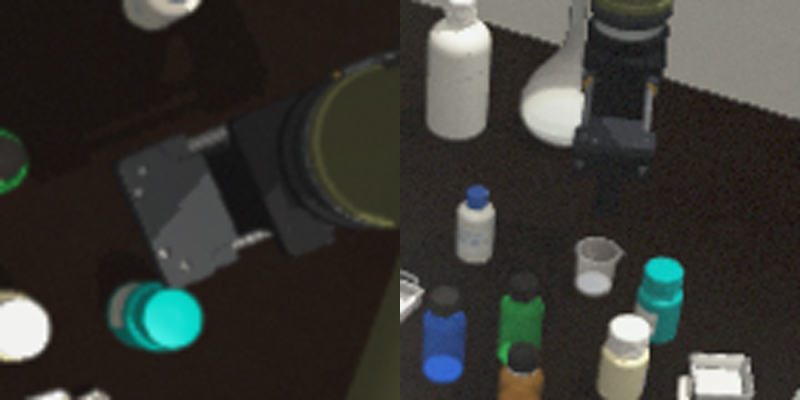

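The gripper is straight above the low beaker, which sits at scene-crop (597,265), and the way down is clear.

Call:
{"method": "jog_arm", "body": {"increments": [{"tx": -2,"ty": 1,"tz": 28,"wx": 0,"wy": 0,"wz": 0,"gripper": 1},{"tx": -2,"ty": 1,"tz": 55,"wx": 0,"wy": 0,"wz": 0,"gripper": 1},{"tx": -2,"ty": 1,"tz": 80,"wx": 0,"wy": 0,"wz": 0,"gripper": 1},{"tx": -2,"ty": 1,"tz": 100,"wx": 0,"wy": 0,"wz": 0,"gripper": 1},{"tx": -2,"ty": 1,"tz": 108,"wx": 0,"wy": 0,"wz": 0,"gripper": 1}]}}

```text
time: 2.65
position: [0.4547, -0.3748, 0.0195]
tool_rot: [-3.079, -0.607, 0.005]
ft_force: [-0.5, 0.4, -0.6]
grip_width: 0.999
grip_force: 0.0
```

Call:
{"method": "jog_arm", "body": {"increments": [{"tx": 0,"ty": 0,"tz": 0,"wx": 0,"wy": 0,"wz": 0,"gripper": 0.4},{"tx": 0,"ty": 0,"tz": 0,"wx": 0,"wy": 0,"wz": 0,"gripper": 0.4},{"tx": 0,"ty": 0,"tz": 0,"wx": 0,"wy": 0,"wz": 0,"gripper": 0.4},{"tx": 0,"ty": 0,"tz": 0,"wx": 0,"wy": 0,"wz": 0,"gripper": 0.4},{"tx": 0,"ty": 0,"tz": 0,"wx": 0,"wy": 0,"wz": 0,"gripper": 0.4}]}}

```text
time: 3.07
position: [0.4578, -0.3763, 0.024]
tool_rot: [3.08, 0.608, 0.002]
ft_force: [-0.0, 0.1, -0.5]
grip_width: 0.708
grip_force: 0.0
```

Call:
{"method": "jog_arm", "body": {"increments": [{"tx": 0,"ty": 0,"tz": 0,"wx": 0,"wy": 0,"wz": 0,"gripper": 0.4},{"tx": 0,"ty": 0,"tz": 0,"wx": 0,"wy": 0,"wz": 0,"gripper": 0.4},{"tx": 0,"ty": 0,"tz": 0,"wx": 0,"wy": 0,"wz": 0,"gripper": 0.4},{"tx": 0,"ty": 0,"tz": 0,"wx": 0,"wy": 0,"wz": 0,"gripper": 0.4},{"tx": 0,"ty": 0,"tz": 0,"wx": 0,"wy": 0,"wz": 0,"gripper": 0.4}]}}

```text
time: 3.48
position: [0.4572, -0.3756, 0.0229]
tool_rot: [3.082, 0.609, 0.001]
ft_force: [-0.2, 0.5, 2.7]
grip_width: 0.507
grip_force: 5.9
```

Call:
{"method": "jog_arm", "body": {"increments": [{"tx": 0,"ty": 0,"tz": -8,"wx": 0,"wy": 0,"wz": 0,"gripper": 0.4},{"tx": 0,"ty": 0,"tz": -28,"wx": 0,"wy": 0,"wz": 0,"gripper": 0.4},{"tx": 0,"ty": 0,"tz": -52,"wx": 0,"wy": 0,"wz": 0,"gripper": 0.4},{"tx": 0,"ty": 0,"tz": -78,"wx": 0,"wy": 0,"wz": 0,"gripper": 0.4},{"tx": 0,"ty": 0,"tz": -100,"wx": 0,"wy": 0,"wz": 0,"gripper": 0.4}]}}

```text
time: 3.9
position: [0.4571, -0.3756, 0.1245]
tool_rot: [3.081, 0.608, 0.001]
ft_force: [0.8, -0.2, -0.1]
grip_width: 0.511
grip_force: 6.0
```

Call:
{"method": "jog_arm", "body": {"increments": [{"tx": 20,"ty": -7,"tz": 0,"wx": 0,"wy": 0,"wz": -0.11,"gripper": 0.4},{"tx": 43,"ty": -15,"tz": 0,"wx": 0,"wy": 0,"wz": -0.22,"gripper": 0.4},{"tx": 67,"ty": -23,"tz": 0,"wx": 0,"wy": 0,"wz": -0.34,"gripper": 0.4},{"tx": 91,"ty": -31,"tz": 0,"wx": 0,"wy": 0,"wz": -0.45,"gripper": 0.4},{"tx": 115,"ty": -39,"tz": 0,"wx": 0,"wy": 0,"wz": -0.57,"gripper": 0.4}]}}

```text
time: 4.32
position: [0.5492, -0.2951, 0.1231]
tool_rot: [2.783, 1.457, -0.0]
ft_force: [0.9, -0.2, 0.7]
grip_width: 0.51
grip_force: 6.0
```

```bash
python3 - <<'E'
from h import *
x,y=cell(C3,-63)
plan((x,y,122,-2.7),(x,y,26,-2.7))
E
```

```text
t 4.32 tcp [ 549.2 -295.1  123.1] close -34.7 F [ 0.9 -0.2  0.7] grip 44.4 6.0 j7 -0.26
(643, -215, 122) d [119.   31.3   1.1] w [ 0.     0.    -0.559]
(643, -215, 26) d [ 0.  0. 96.] w [0. 0. 0.]
```

Call:
{"method": "jog_arm", "body": {"increments": [{"tx": 26,"ty": 7,"tz": 0,"wx": 0,"wy": 0,"wz": -0.11,"gripper": 0.4},{"tx": 52,"ty": 14,"tz": 0,"wx": 0,"wy": 0,"wz": -0.22,"gripper": 0.4},{"tx": 78,"ty": 20,"tz": 0,"wx": 0,"wy": 0,"wz": -0.34,"gripper": 0.4},{"tx": 103,"ty": 27,"tz": 0,"wx": 0,"wy": 0,"wz": -0.45,"gripper": 0.4},{"tx": 119,"ty": 31,"tz": 1,"wx": 0,"wy": 0,"wz": -0.56,"gripper": 0.4}]}}

```text
time: 4.73
position: [0.6443, -0.2132, 0.1222]
tool_rot: [2.269, 2.173, 0.003]
ft_force: [-0.6, 0.9, -0.5]
grip_width: 0.505
grip_force: 6.0
```

Call:
{"method": "jog_arm", "body": {"increments": [{"tx": 0,"ty": 0,"tz": 12,"wx": 0,"wy": 0,"wz": 0,"gripper": 0.4},{"tx": 0,"ty": 0,"tz": 30,"wx": 0,"wy": 0,"wz": 0,"gripper": 0.4},{"tx": 0,"ty": 0,"tz": 50,"wx": 0,"wy": 0,"wz": 0,"gripper": 0.4},{"tx": 0,"ty": 0,"tz": 65,"wx": 0,"wy": 0,"wz": 0,"gripper": 0.4},{"tx": 0,"ty": 0,"tz": 72,"wx": 0,"wy": 0,"wz": 0,"gripper": 0.4}]}}

```text
time: 5.15
position: [0.6394, -0.2171, 0.0462]
tool_rot: [-2.278, -2.158, 0.005]
ft_force: [-1.0, 0.1, -0.8]
grip_width: 0.508
grip_force: 6.0
```

```bash
python3 - <<'E'
from h import *
x,y=cell(C3,-63)
plan((x,y,26,-2.7))
S=vision.get_image("scene");T=vision.get_image("top")
def up(im,b,k): l,t,r,bb=b; return cv2.resize(im["color"][t:bb,l:r],(k,k),interpolation=cv2.INTER_CUBIC)
cv2.imwrite("pics/pl1.png",np.hstack([up(T,(265,120,375,230),400),up(S,(220,110,330,220),400)]))
E
```

```text
t 5.15 tcp [ 639.4 -217.1   46.2] close -3.1 F [-1.   0.1 -0.8] grip 44.2 6.0 j7 0.05
(643, -215, 26) d [ 2.1  3.3 20.2] w [-0.005 -0.    -0.007]
```

View pics/pl1.png

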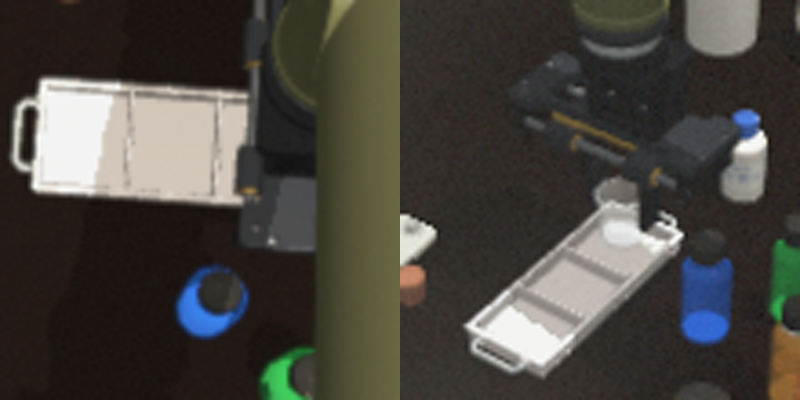

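The beaker is over the widest cell, at scene-crop (620,225), with the fingers clear of the buffer bottle. I'll lower it slowly.

Call:
{"method": "jog_arm", "body": {"increments": [{"tx": 0,"ty": 0,"tz": 3,"wx": 0,"wy": 0,"wz": 0,"gripper": 0.4},{"tx": 0,"ty": 0,"tz": 8,"wx": 0,"wy": 0,"wz": 0,"gripper": 0.4},{"tx": 0,"ty": 0,"tz": 13,"wx": 0,"wy": 0,"wz": 0,"gripper": 0.4},{"tx": 0,"ty": 0,"tz": 17,"wx": 0,"wy": 0,"wz": 0,"gripper": 0.4},{"tx": 0,"ty": 0,"tz": 19,"wx": 0,"wy": 0,"wz": 0,"gripper": 0.4}]}}

```text
time: 5.67
position: [0.6419, -0.216, 0.0301]
tool_rot: [-2.277, -2.164, 0.001]
ft_force: [-0.4, -0.1, -0.8]
grip_width: 0.508
grip_force: 6.0
```

Call:
{"method": "jog_arm", "body": {"increments": [{"tx": 0,"ty": 0,"tz": 1,"wx": 0,"wy": 0,"wz": 0,"gripper": 0.4},{"tx": 0,"ty": 0,"tz": 2,"wx": 0,"wy": 0,"wz": 0,"gripper": 0.4},{"tx": 0,"ty": 0,"tz": 3,"wx": 0,"wy": 0,"wz": 0,"gripper": 0.4},{"tx": 0,"ty": 0,"tz": 4,"wx": 0,"wy": 0,"wz": 0,"gripper": 0.4},{"tx": 0,"ty": 0,"tz": 4,"wx": 0,"wy": 0,"wz": 0,"gripper": 0.4}]}}

```text
time: 6.08
position: [0.6421, -0.2161, 0.0264]
tool_rot: [-2.277, -2.164, 0.0]
ft_force: [0.6, 0.5, 0.5]
grip_width: 0.506
grip_force: 6.0
```

Call:
{"method": "jog_arm", "body": {"increments": [{"tx": 0,"ty": 0,"tz": 0.5,"wx": 0,"wy": 0,"wz": 0,"gripper": 0.4},{"tx": 0,"ty": 0,"tz": 1,"wx": 0,"wy": 0,"wz": 0,"gripper": 0.4},{"tx": 0,"ty": 0,"tz": 1,"wx": 0,"wy": 0,"wz": 0,"gripper": 0.8},{"tx": 0,"ty": 0,"tz": 1,"wx": 0,"wy": 0,"wz": 0,"gripper": 0.8},{"tx": 0,"ty": 0,"tz": 1,"wx": 0,"wy": 0,"wz": 0,"gripper": 0.8}]}}

```text
time: 6.5
position: [0.6422, -0.2161, 0.0255]
tool_rot: [2.277, 2.164, -0.0]
ft_force: [0.2, 0.2, 0.2]
grip_width: 0.652
grip_force: 0.0
```

Call:
{"method": "jog_arm", "body": {"increments": [{"tx": 0,"ty": 0,"tz": 0,"wx": 0,"wy": 0,"wz": 0,"gripper": 0.8},{"tx": 0,"ty": 0,"tz": -5,"wx": 0,"wy": 0,"wz": 0,"gripper": 0.8},{"tx": 0,"ty": 0,"tz": -30,"wx": 0,"wy": 0,"wz": 0,"gripper": 0.8},{"tx": 0,"ty": 0,"tz": -65,"wx": 0,"wy": 0,"wz": 0,"gripper": 0.8},{"tx": 0,"ty": 0,"tz": -105,"wx": 0,"wy": 0,"wz": 0,"gripper": 0.9}]}}

```text
time: 6.92
position: [0.6406, -0.2157, 0.1298]
tool_rot: [-2.274, -2.162, 0.003]
ft_force: [0.8, -1.6, 0.5]
grip_width: 0.824
grip_force: 0.0
```

```bash
python3 - <<'E'
from h import *
x,y=cell(C3,68)
for a in(-20,): plan((426,-141,175,a),(426,-141,36,a),(426,-141,165,a),(x,y,165,-2.7),(x,y,39,-2.7))
S=vision.get_image("scene");print([(d["bbox"],d["conf"]) for d in vision.spot_in("scene","beaker_low_mid")][:2])
E
```

```text
t 6.92 tcp [ 640.6 -215.7  129.8] close -2.9 F [ 0.8 -1.6  0.5] grip 71.7 0.0 j7 0.08
(426, -141, 175) d [  63.8 -218.3  -44.2] w [-0.004 -0.001  0.298]
(426, -141, 36) d [  0.   0. 139.] w [0. 0. 0.]
(426, -141, 165) d [   0.    0. -129.] w [0. 0. 0.]
(649, -84, 165) d [129.5 190.    0. ] w [ 0.     0.    -0.302]
(649, -84, 39) d [  0.   0. 126.] w [0. 0. 0.]
[([276.6, 161.2, 285.9, 182.9], 0.62)]
```

Call:
{"method": "jog_arm", "body": {"increments": [{"tx": 6,"ty": -20,"tz": -20,"wx": 0,"wy": 0,"wz": -0.04,"gripper": 0.9},{"tx": 15,"ty": -53,"tz": -35,"wx": 0,"wy": 0,"wz": -0.09,"gripper": 0.9},{"tx": 26,"ty": -89,"tz": -44,"wx": 0,"wy": 0,"wz": -0.14,"gripper": 0.9},{"tx": 37,"ty": -127,"tz": -44,"wx": 0,"wy": 0,"wz": -0.19,"gripper": 0.9},{"tx": 48,"ty": -164,"tz": -44,"wx": 0,"wy": 0,"wz": -0.225,"gripper": 1}]}}

```text
time: 7.43
position: [0.4798, -0.1591, 0.1752]
tool_rot: [2.016, 2.407, 0.001]
ft_force: [0.1, 0.3, 1.4]
grip_width: 0.92
grip_force: 0.0
```

```bash
python3 - <<'E'
from h import *
plan((426,-141,150,10),(426,-141,36,10))
E
```

```text
t 7.43 tcp [ 479.8 -159.1  175.2] close 10.1 F [0.1 0.3 1.4] grip 80.0 0.0 j7 0.41
(426, -141, 150) d [ 27.3 -49.8  25.1] w [0.001 0.001 0.002]
(426, -141, 36) d [  0.   0. 114.] w [0. 0. 0.]
```

Call:
{"method": "jog_arm", "body": {"increments": [{"tx": 8,"ty": -14,"tz": 4,"wx": 0,"wy": 0,"wz": 0,"gripper": 1},{"tx": 17,"ty": -32,"tz": 10,"wx": 0,"wy": 0,"wz": 0,"gripper": 1},{"tx": 24,"ty": -44,"tz": 18,"wx": 0,"wy": 0,"wz": 0,"gripper": 1},{"tx": 27,"ty": -50,"tz": 25,"wx": 0,"wy": 0,"wz": 0,"gripper": 1},{"tx": 27,"ty": -50,"tz": 25,"wx": 0,"wy": 0,"wz": 0,"gripper": 1}], "grip_force": 18}}

```text
time: 7.85
position: [0.4251, -0.1415, 0.1486]
tool_rot: [-2.019, -2.405, 0.003]
ft_force: [0.6, 0.4, 0.3]
grip_width: 1.0
grip_force: 0.0
```

Call:
{"method": "jog_arm", "body": {"increments": [{"tx": 0,"ty": 0,"tz": 25,"wx": 0,"wy": 0,"wz": 0,"gripper": 1},{"tx": 0,"ty": 0,"tz": 55,"wx": 0,"wy": 0,"wz": 0,"gripper": 1},{"tx": 0,"ty": 0,"tz": 85,"wx": 0,"wy": 0,"wz": 0,"gripper": 1},{"tx": 0,"ty": 0,"tz": 105,"wx": 0,"wy": 0,"wz": 0,"gripper": 1},{"tx": 0,"ty": 0,"tz": 113,"wx": 0,"wy": 0,"wz": 0,"gripper": 1}]}}

```text
time: 8.27
position: [0.4261, -0.1411, 0.034]
tool_rot: [-2.017, -2.403, 0.0]
ft_force: [-0.7, -0.2, -0.6]
grip_width: 0.997
grip_force: 0.0
```

Call:
{"method": "jog_arm", "body": {"increments": [{"tx": 0,"ty": 0,"tz": 0,"wx": 0,"wy": 0,"wz": 0,"gripper": 0.35},{"tx": 0,"ty": 0,"tz": 0,"wx": 0,"wy": 0,"wz": 0,"gripper": 0.35},{"tx": 0,"ty": 0,"tz": 0,"wx": 0,"wy": 0,"wz": 0,"gripper": 0.35},{"tx": 0,"ty": 0,"tz": 0,"wx": 0,"wy": 0,"wz": 0,"gripper": 0.35},{"tx": 0,"ty": 0,"tz": 0,"wx": 0,"wy": 0,"wz": 0,"gripper": 0.35}]}}

```text
time: 8.68
position: [0.428, -0.1423, 0.0378]
tool_rot: [2.018, 2.404, 0.001]
ft_force: [0.1, -0.7, -0.3]
grip_width: 0.71
grip_force: 0.0
```

Call:
{"method": "jog_arm", "body": {"increments": [{"tx": 0,"ty": 0,"tz": 0,"wx": 0,"wy": 0,"wz": 0,"gripper": 0.35},{"tx": 0,"ty": 0,"tz": 0,"wx": 0,"wy": 0,"wz": 0,"gripper": 0.35},{"tx": 0,"ty": 0,"tz": 0,"wx": 0,"wy": 0,"wz": 0,"gripper": 0.35},{"tx": 0,"ty": 0,"tz": 0,"wx": 0,"wy": 0,"wz": 0,"gripper": 0.35},{"tx": 0,"ty": 0,"tz": 0,"wx": 0,"wy": 0,"wz": 0,"gripper": 0.35}]}}

```text
time: 9.1
position: [0.4272, -0.142, 0.0369]
tool_rot: [2.02, 2.406, -0.0]
ft_force: [0.3, 0.3, 1.7]
grip_width: 0.477
grip_force: 18.0
```

Call:
{"method": "jog_arm", "body": {"increments": [{"tx": 0,"ty": 0,"tz": -8,"wx": 0,"wy": 0,"wz": 0,"gripper": 0.35},{"tx": 0,"ty": 0,"tz": -30,"wx": 0,"wy": 0,"wz": 0,"gripper": 0.35},{"tx": 0,"ty": 0,"tz": -60,"wx": 0,"wy": 0,"wz": 0,"gripper": 0.35},{"tx": 0,"ty": 0,"tz": -95,"wx": 0,"wy": 0,"wz": 0,"gripper": 0.35},{"tx": 0,"ty": 0,"tz": -122,"wx": 0,"wy": 0,"wz": 0,"gripper": 0.35}]}}

```text
time: 9.52
position: [0.427, -0.1416, 0.161]
tool_rot: [2.019, 2.406, 0.001]
ft_force: [0.3, -0.1, -1.3]
grip_width: 0.474
grip_force: 18.0
```

```bash
python3 - <<'E'
from h import *
x,y=cell(C3,68)
plan((x,y,155,-2.7),(x,y,40,-2.7))
E
```

```text
t 9.52 tcp [ 427.  -141.6  161. ] close 10.0 F [ 0.3 -0.1 -1.3] grip 41.2 18.0 j7 0.47
(649, -84, 155) d [ 17.9 228.3   6.1] w [0.001 0.    0.222]
(649, -84, 40) d [  0.   0. 115.] w [0. 0. 0.]
```

Call:
{"method": "jog_arm", "body": {"increments": [{"tx": 1,"ty": 14,"tz": 0,"wx": 0,"wy": 0,"wz": 0.03,"gripper": 0.35},{"tx": 3,"ty": 40,"tz": 0,"wx": 0,"wy": 0,"wz": 0.08,"gripper": 0.35},{"tx": 5,"ty": 70,"tz": 0,"wx": 0,"wy": 0,"wz": 0.14,"gripper": 0.35},{"tx": 8,"ty": 100,"tz": 0,"wx": 0,"wy": 0,"wz": 0.19,"gripper": 0.35},{"tx": 10,"ty": 130,"tz": 2,"wx": 0,"wy": 0,"wz": 0.222,"gripper": 0.35}]}}

```text
time: 9.93
position: [0.5543, -0.1093, 0.1572]
tool_rot: [2.277, 2.164, -0.0]
ft_force: [-0.3, -0.6, -0.3]
grip_width: 0.476
grip_force: 18.0
```

Call:
{"method": "jog_arm", "body": {"increments": [{"tx": 9,"ty": 29,"tz": 0,"wx": 0,"wy": 0,"wz": 0,"gripper": 0.35},{"tx": 17,"ty": 56,"tz": 0,"wx": 0,"wy": 0,"wz": 0,"gripper": 0.35},{"tx": 24,"ty": 77,"tz": 2,"wx": 0,"wy": 0,"wz": 0,"gripper": 0.35},{"tx": 28,"ty": 89,"tz": 4,"wx": 0,"wy": 0,"wz": 0,"gripper": 0.35},{"tx": 29,"ty": 94,"tz": 4,"wx": 0,"wy": 0,"wz": 0,"gripper": 0.35}]}}

```text
time: 10.35
position: [0.6495, -0.0835, 0.1516]
tool_rot: [-2.271, -2.168, -0.001]
ft_force: [-0.2, 0.5, -1.4]
grip_width: 0.475
grip_force: 18.0
```

Call:
{"method": "jog_arm", "body": {"increments": [{"tx": 0,"ty": 0,"tz": 15,"wx": 0,"wy": 0,"wz": 0,"gripper": 0.35},{"tx": 0,"ty": 0,"tz": 38,"wx": 0,"wy": 0,"wz": 0,"gripper": 0.35},{"tx": 0,"ty": 0,"tz": 62,"wx": 0,"wy": 0,"wz": 0,"gripper": 0.35},{"tx": 0,"ty": 0,"tz": 80,"wx": 0,"wy": 0,"wz": 0,"gripper": 0.35},{"tx": 0,"ty": 0,"tz": 87,"wx": 0,"wy": 0,"wz": 0,"gripper": 0.35}]}}

```text
time: 10.77
position: [0.6455, -0.0858, 0.0625]
tool_rot: [-2.272, -2.164, 0.007]
ft_force: [-0.7, -0.2, -0.5]
grip_width: 0.479
grip_force: 18.0
```

```bash
python3 - <<'E'
from h import *
x,y=cell(C3,68)
plan((x,y,40,-2.7))
E
```

```text
t 10.77 tcp [645.5 -85.8  62.5] close -2.8 F [-0.7 -0.2 -0.5] grip 41.7 18.0 j7 -0.18
(649, -84, 40) d [ 1.7  3.3 22.5] w [-0.006  0.    -0.001]
```

Call:
{"method": "jog_arm", "body": {"increments": [{"tx": 0,"ty": 0,"tz": 3,"wx": 0,"wy": 0,"wz": 0,"gripper": 0.35},{"tx": 0,"ty": 0,"tz": 9,"wx": 0,"wy": 0,"wz": 0,"gripper": 0.35},{"tx": 0,"ty": 0,"tz": 15,"wx": 0,"wy": 0,"wz": 0,"gripper": 0.35},{"tx": 0,"ty": 0,"tz": 20,"wx": 0,"wy": 0,"wz": 0,"gripper": 0.35},{"tx": 0,"ty": 0,"tz": 22,"wx": 0,"wy": 0,"wz": 0,"gripper": 0.35}]}}

```text
time: 11.18
position: [0.6485, -0.0851, 0.0434]
tool_rot: [2.274, 2.167, -0.0]
ft_force: [-0.2, -0.5, -1.5]
grip_width: 0.476
grip_force: 18.0
```

Call:
{"method": "jog_arm", "body": {"increments": [{"tx": 0,"ty": 0,"tz": 0.5,"wx": 0,"wy": 0,"wz": 0,"gripper": 0.35},{"tx": 0,"ty": 0,"tz": 1,"wx": 0,"wy": 0,"wz": 0,"gripper": 0.35},{"tx": 0,"ty": 0,"tz": 1.5,"wx": 0,"wy": 0,"wz": 0,"gripper": 0.35},{"tx": 0,"ty": 0,"tz": 2,"wx": 0,"wy": 0,"wz": 0,"gripper": 0.35},{"tx": 0,"ty": 0,"tz": 2,"wx": 0,"wy": 0,"wz": 0,"gripper": 0.35}]}}

```text
time: 11.6
position: [0.6486, -0.085, 0.0417]
tool_rot: [2.274, 2.167, 0.0]
ft_force: [0.0, -0.8, -0.9]
grip_width: 0.477
grip_force: 18.0
```

Call:
{"method": "jog_arm", "body": {"increments": [{"tx": 0,"ty": 0,"tz": 0.5,"wx": 0,"wy": 0,"wz": 0,"gripper": 0.35},{"tx": 0,"ty": 0,"tz": 1,"wx": 0,"wy": 0,"wz": 0,"gripper": 0.35},{"tx": 0,"ty": 0,"tz": 1.5,"wx": 0,"wy": 0,"wz": 0,"gripper": 0.35},{"tx": 0,"ty": 0,"tz": 2,"wx": 0,"wy": 0,"wz": 0,"gripper": 0.35},{"tx": 0,"ty": 0,"tz": 2,"wx": 0,"wy": 0,"wz": 0,"gripper": 0.35}]}}

```text
time: 12.02
position: [0.6486, -0.0851, 0.04]
tool_rot: [2.274, 2.167, -0.0]
ft_force: [-0.8, 0.1, 1.9]
grip_width: 0.475
grip_force: 18.0
```

Call:
{"method": "jog_arm", "body": {"increments": [{"tx": 0,"ty": 0,"tz": 0,"wx": 0,"wy": 0,"wz": 0,"gripper": 0.8},{"tx": 0,"ty": 0,"tz": 0,"wx": 0,"wy": 0,"wz": 0,"gripper": 0.8},{"tx": 0,"ty": 0,"tz": 0,"wx": 0,"wy": 0,"wz": 0,"gripper": 0.8},{"tx": 0,"ty": 0,"tz": 0,"wx": 0,"wy": 0,"wz": 0,"gripper": 0.8},{"tx": 0,"ty": 0,"tz": 0,"wx": 0,"wy": 0,"wz": 0,"gripper": 0.8}]}}

```text
time: 12.43
position: [0.6485, -0.085, 0.0394]
tool_rot: [2.274, 2.168, -0.0]
ft_force: [0.4, 0.1, -0.5]
grip_width: 0.751
grip_force: 0.0
```

Call:
{"method": "jog_arm", "body": {"increments": [{"tx": 0,"ty": 0,"tz": -10,"wx": 0,"wy": 0,"wz": 0,"gripper": 0.8},{"tx": 0,"ty": 0,"tz": -35,"wx": 0,"wy": 0,"wz": 0,"gripper": 0.8},{"tx": 0,"ty": 0,"tz": -65,"wx": 0,"wy": 0,"wz": 0,"gripper": 0.8},{"tx": 0,"ty": 0,"tz": -95,"wx": 0,"wy": 0,"wz": 0,"gripper": 0.8},{"tx": 0,"ty": 0,"tz": -110,"wx": 0,"wy": 0,"wz": 0,"gripper": 0.9}]}}

```text
time: 12.85
position: [0.6504, -0.0848, 0.1546]
tool_rot: [2.271, 2.165, 0.006]
ft_force: [0.3, 0.5, 0.9]
grip_width: 0.823
grip_force: 0.0
```

```bash
python3 - <<'E'
from h import *
x,y=cell(C3,5)
plan((591,-351,150,-2.7),(591,-351,32,-2.7),(591,-351,130,-2.7),(x,y,155,-2.7),(x,y,36,-2.7))
S=vision.get_image("scene")
cv2.imwrite("pics/s3.png",cv2.resize(S["color"][110:230,220:380],(800,600),interpolation=cv2.INTER_CUBIC))
E
```

```text
t 12.85 tcp [650.4 -84.8 154.6] close -2.7 F [0.3 0.5 0.9] grip 71.6 0.0 j7 -0.14
(591, -351, 150) d [-268.8  -46.7    4.5] w [ 0.006  0.001 -0.001]
(591, -351, 32) d [  0.   0. 118.] w [0. 0. 0.]
(591, -351, 130) d [  0.   0. -98.] w [0. 0. 0.]
(646, -147, 155) d [206.2  45.2 -25. ] w [0. 0. 0.]
(646, -147, 36) d [  0.   0. 119.] w [0. 0. 0.]
```

View pics/s3.png

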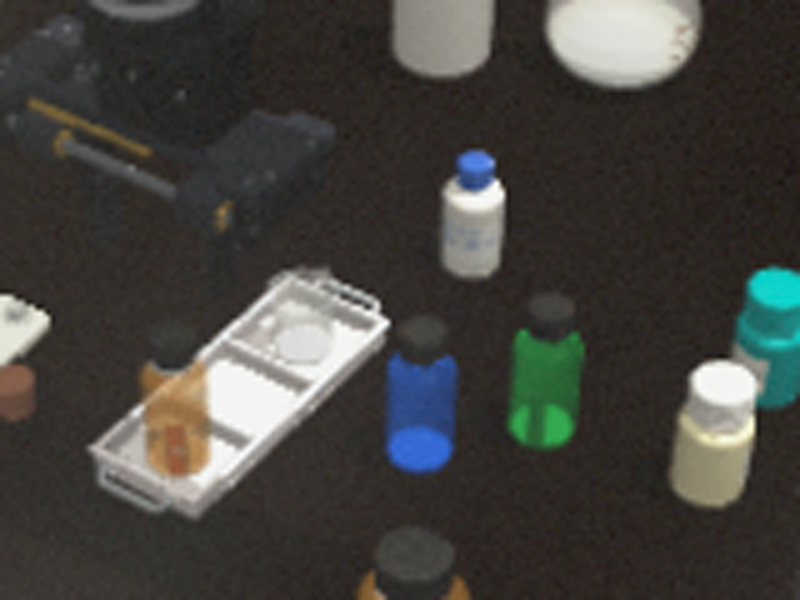

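The low beaker stands in the widest cell at (305,340) and the amber bottle in the end cell at (175,410). Next is the buffer bottle, at (473,215).

Call:
{"method": "jog_arm", "body": {"increments": [{"tx": -15,"ty": -3,"tz": 0,"wx": 0,"wy": 0,"wz": 0,"gripper": 1},{"tx": -40,"ty": -7,"tz": 0,"wx": 0,"wy": 0,"wz": 0,"gripper": 1},{"tx": -70,"ty": -12,"tz": 0,"wx": 0,"wy": 0,"wz": 0,"gripper": 1},{"tx": -105,"ty": -18,"tz": 0,"wx": 0,"wy": 0,"wz": 0,"gripper": 1},{"tx": -140,"ty": -23,"tz": 0,"wx": 0,"wy": 0,"wz": 0,"gripper": 1}]}}

```text
time: 13.32
position: [0.6184, -0.2244, 0.1498]
tool_rot: [2.272, 2.169, -0.0]
ft_force: [1.3, -0.4, -0.5]
grip_width: 0.999
grip_force: 0.0
```

Call:
{"method": "jog_arm", "body": {"increments": [{"tx": -37,"ty": -6,"tz": 0,"wx": 0,"wy": 0,"wz": 0,"gripper": 1},{"tx": -72,"ty": -12,"tz": 0,"wx": 0,"wy": 0,"wz": 0,"gripper": 1},{"tx": -102,"ty": -18,"tz": 5,"wx": 0,"wy": 0,"wz": 0,"gripper": 1},{"tx": -122,"ty": -22,"tz": 12,"wx": 0,"wy": 0,"wz": 0,"gripper": 1},{"tx": -129,"ty": -23,"tz": 20,"wx": 0,"wy": 0,"wz": 0,"gripper": 1}]}}

```text
time: 13.73
position: [0.5873, -0.3574, 0.1293]
tool_rot: [2.28, 2.159, -0.004]
ft_force: [0.2, -1.1, -1.0]
grip_width: 0.998
grip_force: 0.0
```

```bash
python3 - <<'E'
from h import *
plan((591,-351,33,-2.7))
E
```

```text
t 13.73 tcp [ 587.3 -357.4  129.3] close -3.1 F [ 0.2 -1.1 -1. ] grip 86.8 0.0 j7 0.28
(591, -351, 33) d [ 6.9  3.4 96.3] w [-0.001  0.003 -0.007]
```

Call:
{"method": "jog_arm", "body": {"increments": [{"tx": 3,"ty": 1,"tz": 22,"wx": 0,"wy": 0,"wz": 0,"gripper": 1},{"tx": 3,"ty": 1,"tz": 46,"wx": 0,"wy": 0,"wz": 0,"gripper": 1},{"tx": 3,"ty": 1,"tz": 72,"wx": 0,"wy": 0,"wz": 0,"gripper": 1},{"tx": 3,"ty": 1,"tz": 90,"wx": 0,"wy": 0,"wz": 0,"gripper": 1},{"tx": 3,"ty": 1,"tz": 97,"wx": 0,"wy": 0,"wz": 0,"gripper": 1}]}}

```text
time: 14.15
position: [0.5892, -0.3456, 0.0287]
tool_rot: [-2.268, -2.166, 0.001]
ft_force: [-0.4, 0.7, -0.8]
grip_width: 0.996
grip_force: 0.0
```

Call:
{"method": "jog_arm", "body": {"increments": [{"tx": 0,"ty": 0,"tz": 0,"wx": 0,"wy": 0,"wz": 0,"gripper": 0.35},{"tx": 0,"ty": 0,"tz": 0,"wx": 0,"wy": 0,"wz": 0,"gripper": 0.35},{"tx": 0,"ty": 0,"tz": 0,"wx": 0,"wy": 0,"wz": 0,"gripper": 0.35},{"tx": 0,"ty": 0,"tz": 0,"wx": 0,"wy": 0,"wz": 0,"gripper": 0.35},{"tx": 0,"ty": 0,"tz": 0,"wx": 0,"wy": 0,"wz": 0,"gripper": 0.35}]}}

```text
time: 14.57
position: [0.5917, -0.349, 0.0341]
tool_rot: [2.272, 2.166, 0.001]
ft_force: [0.1, -0.1, 0.1]
grip_width: 0.708
grip_force: 0.0
```

Call:
{"method": "jog_arm", "body": {"increments": [{"tx": 0,"ty": 0,"tz": 0,"wx": 0,"wy": 0,"wz": 0,"gripper": 0.35},{"tx": 0,"ty": 0,"tz": 0,"wx": 0,"wy": 0,"wz": 0,"gripper": 0.35},{"tx": 0,"ty": 0,"tz": 0,"wx": 0,"wy": 0,"wz": 0,"gripper": 0.35},{"tx": 0,"ty": 0,"tz": 0,"wx": 0,"wy": 0,"wz": 0,"gripper": 0.35},{"tx": 0,"ty": 0,"tz": 0,"wx": 0,"wy": 0,"wz": 0,"gripper": 0.35}]}}

```text
time: 14.98
position: [0.5912, -0.3486, 0.033]
tool_rot: [2.273, 2.167, 0.001]
ft_force: [0.4, -0.9, 2.3]
grip_width: 0.452
grip_force: 17.5
```

Call:
{"method": "jog_arm", "body": {"increments": [{"tx": 0,"ty": 0,"tz": -8,"wx": 0,"wy": 0,"wz": 0,"gripper": 0.35},{"tx": 0,"ty": 0,"tz": -30,"wx": 0,"wy": 0,"wz": 0,"gripper": 0.35},{"tx": 0,"ty": 0,"tz": -60,"wx": 0,"wy": 0,"wz": 0,"gripper": 0.35},{"tx": 0,"ty": 0,"tz": -90,"wx": 0,"wy": 0,"wz": 0,"gripper": 0.35},{"tx": 0,"ty": 0,"tz": -110,"wx": 0,"wy": 0,"wz": 0,"gripper": 0.35}]}}

```text
time: 15.4
position: [0.5914, -0.3488, 0.1459]
tool_rot: [2.272, 2.166, 0.001]
ft_force: [1.1, 0.0, 0.1]
grip_width: 0.449
grip_force: 17.5
```

```bash
python3 - <<'E'
from h import *
x,y=cell(C3,5)
plan((x,y,140,-2.7),(x,y,36,-2.7))
T=vision.get_image("scene")
for d in vision.spot_in("scene","buffer_mid")[:2]: print(d)
s=ctrl.get_state()["position"]; print(proj(T,np.array(s)+[0,0,.019-.03]))
E
```

```text
t 15.4 tcp [ 591.4 -348.8  145.9] close -2.8 F [1.1 0.  0.1] grip 39.0 17.5 j7 0.28
(646, -147, 140) d [204.   44.7   5.7] w [ 0.002  0.001 -0.001]
(646, -147, 36) d [  0.   0. 104.] w [0. 0. 0.]
{'bbox': [313.1, 111.3, 324.2, 137.2], 'conf': 0.8}
[[315.69325782 128.90789304]]
```

Call:
{"method": "jog_arm", "body": {"increments": [{"tx": 10,"ty": 2,"tz": 0,"wx": 0,"wy": 0,"wz": 0,"gripper": 0.35},{"tx": 28,"ty": 6,"tz": 0,"wx": 0,"wy": 0,"wz": 0,"gripper": 0.35},{"tx": 52,"ty": 11,"tz": 0,"wx": 0,"wy": 0,"wz": 0,"gripper": 0.35},{"tx": 78,"ty": 17,"tz": 0,"wx": 0,"wy": 0,"wz": 0,"gripper": 0.35},{"tx": 106,"ty": 23,"tz": 0,"wx": 0,"wy": 0,"wz": 0,"gripper": 0.35}]}}

```text
time: 15.92
position: [0.6175, -0.2423, 0.1403]
tool_rot: [-2.273, -2.164, 0.003]
ft_force: [0.4, -0.4, -0.5]
grip_width: 0.454
grip_force: 17.5
```

Call:
{"method": "jog_arm", "body": {"increments": [{"tx": 27,"ty": 6,"tz": 0,"wx": 0,"wy": 0,"wz": 0,"gripper": 0.35},{"tx": 52,"ty": 11,"tz": 0,"wx": 0,"wy": 0,"wz": 0,"gripper": 0.35},{"tx": 75,"ty": 17,"tz": 2,"wx": 0,"wy": 0,"wz": 0,"gripper": 0.35},{"tx": 92,"ty": 20,"tz": 6,"wx": 0,"wy": 0,"wz": 0,"gripper": 0.35},{"tx": 98,"ty": 22,"tz": 10,"wx": 0,"wy": 0,"wz": 0,"gripper": 0.35}]}}

```text
time: 16.33
position: [0.645, -0.141, 0.1308]
tool_rot: [-2.265, -2.171, -0.001]
ft_force: [-0.4, 0.8, -0.6]
grip_width: 0.451
grip_force: 17.5
```

Call:
{"method": "jog_arm", "body": {"increments": [{"tx": 0,"ty": 0,"tz": 10,"wx": 0,"wy": 0,"wz": 0,"gripper": 0.35},{"tx": 0,"ty": 0,"tz": 28,"wx": 0,"wy": 0,"wz": 0,"gripper": 0.35},{"tx": 0,"ty": 0,"tz": 48,"wx": 0,"wy": 0,"wz": 0,"gripper": 0.35},{"tx": 0,"ty": 0,"tz": 64,"wx": 0,"wy": 0,"wz": 0,"gripper": 0.35},{"tx": 0,"ty": 0,"tz": 70,"wx": 0,"wy": 0,"wz": 0,"gripper": 0.35}]}}

```text
time: 16.75
position: [0.6422, -0.1491, 0.0579]
tool_rot: [-2.273, -2.162, 0.008]
ft_force: [-0.0, 0.5, -1.4]
grip_width: 0.453
grip_force: 17.5
```

```bash
python3 - <<'E'
from h import *
x,y=cell(C3,5)
plan((x,y,36,-2.7))
E
```

```text
t 16.75 tcp [ 642.2 -149.1   57.9] close -2.9 F [-0.   0.5 -1.4] grip 39.4 17.5 j7 -0.08
(646, -147, 36) d [ 2.   3.7 21.9] w [-0.007  0.    -0.003]
```

Call:
{"method": "jog_arm", "body": {"increments": [{"tx": 0,"ty": 0,"tz": 3,"wx": 0,"wy": 0,"wz": 0,"gripper": 0.35},{"tx": 0,"ty": 0,"tz": 9,"wx": 0,"wy": 0,"wz": 0,"gripper": 0.35},{"tx": 0,"ty": 0,"tz": 15,"wx": 0,"wy": 0,"wz": 0,"gripper": 0.35},{"tx": 0,"ty": 0,"tz": 19,"wx": 0,"wy": 0,"wz": 0,"gripper": 0.35},{"tx": 0,"ty": 0,"tz": 21,"wx": 0,"wy": 0,"wz": 0,"gripper": 0.35}]}}

```text
time: 17.17
position: [0.6455, -0.1471, 0.0413]
tool_rot: [2.274, 2.167, -0.0]
ft_force: [0.1, 0.0, -1.1]
grip_width: 0.454
grip_force: 17.5
```

Call:
{"method": "jog_arm", "body": {"increments": [{"tx": 0,"ty": 0,"tz": 0.5,"wx": 0,"wy": 0,"wz": 0,"gripper": 0.35},{"tx": 0,"ty": 0,"tz": 1,"wx": 0,"wy": 0,"wz": 0,"gripper": 0.35},{"tx": 0,"ty": 0,"tz": 1.5,"wx": 0,"wy": 0,"wz": 0,"gripper": 0.35},{"tx": 0,"ty": 0,"tz": 2,"wx": 0,"wy": 0,"wz": 0,"gripper": 0.35},{"tx": 0,"ty": 0,"tz": 2,"wx": 0,"wy": 0,"wz": 0,"gripper": 0.35}]}}

```text
time: 17.58
position: [0.6456, -0.147, 0.0397]
tool_rot: [2.274, 2.167, 0.0]
ft_force: [0.6, -0.7, -0.8]
grip_width: 0.45
grip_force: 17.5
```

Call:
{"method": "jog_arm", "body": {"increments": [{"tx": 0,"ty": 0,"tz": 1,"wx": 0,"wy": 0,"wz": 0,"gripper": 0.35},{"tx": 0,"ty": 0,"tz": 2,"wx": 0,"wy": 0,"wz": 0,"gripper": 0.35},{"tx": 0,"ty": 0,"tz": 3,"wx": 0,"wy": 0,"wz": 0,"gripper": 0.35},{"tx": 0,"ty": 0,"tz": 3.7,"wx": 0,"wy": 0,"wz": 0,"gripper": 0.35},{"tx": 0,"ty": 0,"tz": 3.7,"wx": 0,"wy": 0,"wz": 0,"gripper": 0.35}]}}

```text
time: 18.0
position: [0.6455, -0.1469, 0.0361]
tool_rot: [-2.274, -2.168, 0.0]
ft_force: [-0.7, -0.3, 1.7]
grip_width: 0.449
grip_force: 17.5
```

Call:
{"method": "jog_arm", "body": {"increments": [{"tx": 0,"ty": 0,"tz": 0,"wx": 0,"wy": 0,"wz": 0,"gripper": 0.8},{"tx": 0,"ty": 0,"tz": 0,"wx": 0,"wy": 0,"wz": 0,"gripper": 0.8},{"tx": 0,"ty": 0,"tz": 0,"wx": 0,"wy": 0,"wz": 0,"gripper": 0.8},{"tx": 0,"ty": 0,"tz": 0,"wx": 0,"wy": 0,"wz": 0,"gripper": 0.8},{"tx": 0,"ty": 0,"tz": 0,"wx": 0,"wy": 0,"wz": 0,"gripper": 0.8}]}}

```text
time: 18.42
position: [0.6455, -0.147, 0.0358]
tool_rot: [2.274, 2.167, -0.0]
ft_force: [-0.7, 0.8, 0.0]
grip_width: 0.739
grip_force: 0.0
```

Call:
{"method": "jog_arm", "body": {"increments": [{"tx": 0,"ty": 0,"tz": -10,"wx": 0,"wy": 0,"wz": 0,"gripper": 0.8},{"tx": 0,"ty": 0,"tz": -35,"wx": 0,"wy": 0,"wz": 0,"gripper": 0.8},{"tx": 0,"ty": 0,"tz": -70,"wx": 0,"wy": 0,"wz": 0,"gripper": 0.8},{"tx": 0,"ty": 0,"tz": -105,"wx": 0,"wy": 0,"wz": 0,"gripper": 0.8},{"tx": 0,"ty": 0,"tz": -125,"wx": 0,"wy": 0,"wz": 0,"gripper": 0.9}]}}

```text
time: 18.83
position: [0.6473, -0.1468, 0.1661]
tool_rot: [2.27, 2.165, 0.005]
ft_force: [1.3, 1.0, 0.4]
grip_width: 0.826
grip_force: 0.0
```

```bash
python3 - <<'E'
from h import *
x,y=cell(C2,32.5)
a=-60
plan((396.5,249.5,160,a),(396.5,249.5,40,a),(396.5,249.5,130,a),(x,y,130,0),(x,y,43,0))
S=vision.get_image("scene"); print(vision.spot_in("scene","beaker_tall_mid")[:2])
cv2.imwrite("pics/s4.png",cv2.resize(S["color"][130:330,200:400],(600,600),interpolation=cv2.INTER_CUBIC))
E
```

```text
t 18.83 tcp [ 647.3 -146.8  166.1] close -2.7 F [1.3 1.  0.4] grip 71.9 0.0 j7 -0.04
(396, 250, 160) d [ 383.9 -269.5    4.2] w [ 0.006 -0.002  0.999]
(396, 250, 40) d [  0.   0. 120.] w [0. 0. 0.]
(396, 250, 130) d [  0.   0. -90.] w [0. 0. 0.]
(612, 202, 130) d [163.4 148.6   0. ] w [ 0.     0.    -1.047]
(612, 202, 43) d [ 0.  0. 87.] w [0. 0. 0.]
[{'bbox': [245.4, 293.9, 274.9, 330.4], 'conf': 0.95}]
```

View pics/s4.png

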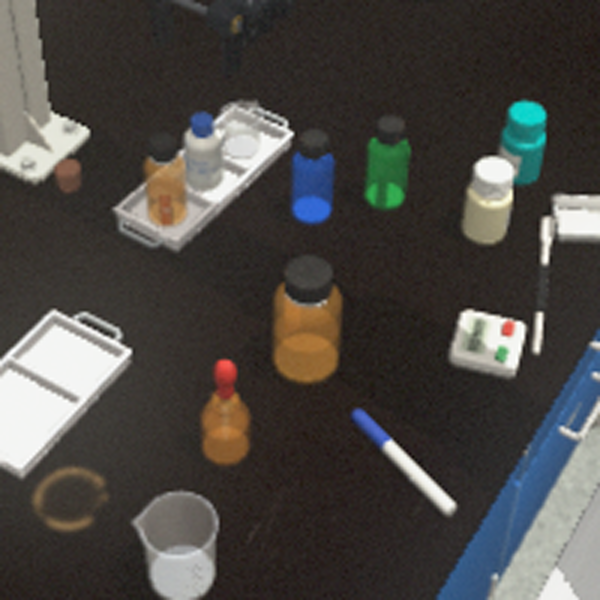

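The buffer bottle is in the middle cell at (203,150), so the pH-check kit is complete. Next is the tall beaker, at (180,545).

Call:
{"method": "jog_arm", "body": {"increments": [{"tx": 14,"ty": -10,"tz": 0,"wx": 0,"wy": 0,"wz": 0.04,"gripper": 0.9},{"tx": 38,"ty": -27,"tz": 0,"wx": 0,"wy": 0,"wz": 0.1,"gripper": 0.9},{"tx": 68,"ty": -48,"tz": 0,"wx": 0,"wy": 0,"wz": 0.18,"gripper": 0.9},{"tx": 99,"ty": -69,"tz": 0,"wx": 0,"wy": 0,"wz": 0.26,"gripper": 1},{"tx": 130,"ty": -91,"tz": 0,"wx": 0,"wy": 0,"wz": 0.33,"gripper": 1}], "grip_force": 6}}

```text
time: 19.35
position: [0.5595, -0.0116, 0.1603]
tool_rot: [-2.603, -1.758, 0.001]
ft_force: [1.3, -0.3, 0.9]
grip_width: 0.967
grip_force: 0.0
```

Call:
{"method": "jog_arm", "body": {"increments": [{"tx": 18,"ty": -25,"tz": 0,"wx": 0,"wy": 0,"wz": 0.07,"gripper": 1},{"tx": 36,"ty": -50,"tz": 0,"wx": 0,"wy": 0,"wz": 0.13,"gripper": 1},{"tx": 55,"ty": -75,"tz": 0,"wx": 0,"wy": 0,"wz": 0.2,"gripper": 1},{"tx": 73,"ty": -100,"tz": 0,"wx": 0,"wy": 0,"wz": 0.26,"gripper": 1},{"tx": 91,"ty": -125,"tz": 0,"wx": 0,"wy": 0,"wz": 0.33,"gripper": 1}]}}

```text
time: 19.77
position: [0.4769, 0.119, 0.1606]
tool_rot: [2.855, 1.309, -0.001]
ft_force: [-0.4, 0.4, -0.0]
grip_width: 0.999
grip_force: 0.0
```

Call:
{"method": "jog_arm", "body": {"increments": [{"tx": 11,"ty": -37,"tz": 0,"wx": 0,"wy": 0,"wz": 0.08,"gripper": 1},{"tx": 23,"ty": -74,"tz": 0,"wx": 0,"wy": 0,"wz": 0.16,"gripper": 1},{"tx": 34,"ty": -108,"tz": 0,"wx": 0,"wy": 0,"wz": 0.24,"gripper": 1},{"tx": 42,"ty": -134,"tz": 0,"wx": 0,"wy": 0,"wz": 0.31,"gripper": 1},{"tx": 46,"ty": -148,"tz": 6,"wx": 0,"wy": 0,"wz": 0.34,"gripper": 1}]}}

```text
time: 20.18
position: [0.3936, 0.2529, 0.1557]
tool_rot: [-3.034, -0.815, -0.003]
ft_force: [0.2, 0.4, 1.3]
grip_width: 1.003
grip_force: 0.0
```

```bash
python3 - <<'E'
from h import *
plan((396.5,249.5,40,-60))
E
```

```text
t 20.18 tcp [393.6 252.9 155.7] close -59.9 F [0.2 0.4 1.3] grip 87.3 0.0 j7 -1.67
(396, 250, 40) d [  0.6   4.4 115.7] w [ 0.    -0.002  0.001]
```

Call:
{"method": "jog_arm", "body": {"increments": [{"tx": 0,"ty": 1,"tz": 18,"wx": 0,"wy": 0,"wz": 0,"gripper": 1},{"tx": 0,"ty": 1,"tz": 45,"wx": 0,"wy": 0,"wz": 0,"gripper": 1},{"tx": 0,"ty": 1,"tz": 78,"wx": 0,"wy": 0,"wz": 0,"gripper": 1},{"tx": 0,"ty": 1,"tz": 104,"wx": 0,"wy": 0,"wz": 0,"gripper": 1},{"tx": 0,"ty": 1,"tz": 115,"wx": 0,"wy": 0,"wz": 0,"gripper": 1}]}}

```text
time: 20.6
position: [0.3935, 0.2468, 0.0365]
tool_rot: [3.034, 0.812, -0.009]
ft_force: [-0.5, -1.1, -0.5]
grip_width: 1.004
grip_force: 0.0
```

Call:
{"method": "jog_arm", "body": {"increments": [{"tx": 0,"ty": 0,"tz": 0,"wx": 0,"wy": 0,"wz": 0,"gripper": 0.55},{"tx": 0,"ty": 0,"tz": 0,"wx": 0,"wy": 0,"wz": 0,"gripper": 0.55},{"tx": 0,"ty": 0,"tz": 0,"wx": 0,"wy": 0,"wz": 0,"gripper": 0.55},{"tx": 0,"ty": 0,"tz": 0,"wx": 0,"wy": 0,"wz": 0,"gripper": 0.55},{"tx": 0,"ty": 0,"tz": 0,"wx": 0,"wy": 0,"wz": 0,"gripper": 0.55}]}}

```text
time: 21.02
position: [0.3974, 0.2487, 0.0412]
tool_rot: [3.035, 0.811, 0.004]
ft_force: [-0.2, -0.1, 0.3]
grip_width: 0.71
grip_force: 0.0
```

Call:
{"method": "jog_arm", "body": {"increments": [{"tx": 0,"ty": 0,"tz": 0,"wx": 0,"wy": 0,"wz": 0,"gripper": 0.55},{"tx": 0,"ty": 0,"tz": 0,"wx": 0,"wy": 0,"wz": 0,"gripper": 0.55},{"tx": 0,"ty": 0,"tz": 0,"wx": 0,"wy": 0,"wz": 0,"gripper": 0.55},{"tx": 0,"ty": 0,"tz": 0,"wx": 0,"wy": 0,"wz": 0,"gripper": 0.55},{"tx": 0,"ty": 0,"tz": 0,"wx": 0,"wy": 0,"wz": 0,"gripper": 0.55}]}}

```text
time: 21.43
position: [0.3971, 0.2489, 0.0407]
tool_rot: [-3.035, -0.812, -0.003]
ft_force: [0.5, 0.8, 6.3]
grip_width: 0.673
grip_force: 5.9
```

Call:
{"method": "jog_arm", "body": {"increments": [{"tx": 0,"ty": 0,"tz": -6,"wx": 0,"wy": 0,"wz": 0,"gripper": 0.55},{"tx": 0,"ty": 0,"tz": -20,"wx": 0,"wy": 0,"wz": 0,"gripper": 0.55},{"tx": 0,"ty": 0,"tz": -40,"wx": 0,"wy": 0,"wz": 0,"gripper": 0.55},{"tx": 0,"ty": 0,"tz": -62,"wx": 0,"wy": 0,"wz": 0,"gripper": 0.55},{"tx": 0,"ty": 0,"tz": -80,"wx": 0,"wy": 0,"wz": 0,"gripper": 0.55}]}}

```text
time: 21.85
position: [0.3959, 0.2483, 0.121]
tool_rot: [3.035, 0.812, -0.0]
ft_force: [0.7, 0.4, -0.8]
grip_width: 0.67
grip_force: 6.0
```

```bash
python3 - <<'E'
from h import *
x,y=cell(C2,32.5)
plan((x,y,120,-.3),(x,y,44,-.3))
S=vision.get_image("scene"); print(vision.spot_in("scene","beaker_tall_mid")[:2])
P=np.array(ctrl.get_state()["position"])-[0,0,.0407]; u=proj(S,prof(SH["tall"],(SP["tall"],np.radians(30)))+P); print(u.min(0),u.max(0))
E
```

```text
t 21.85 tcp [395.9 248.3 121. ] close -60.0 F [ 0.7  0.4 -0.8] grip 58.3 6.0 j7 -1.7
(612, 202, 120) d [164.6 147.8   0.9] w [-0.     0.    -1.042]
(612, 202, 44) d [ 0.  0. 76.] w [0. 0. 0.]
[{'bbox': [252.1, 305.8, 268.4, 312.2], 'conf': 0.63}]
[241.10320774 271.37591577] [271.8061158  311.67363158]
```

Call:
{"method": "jog_arm", "body": {"increments": [{"tx": 8,"ty": 7,"tz": 0,"wx": 0,"wy": 0,"wz": -0.08,"gripper": 0.55},{"tx": 22,"ty": 20,"tz": 0,"wx": 0,"wy": 0,"wz": -0.19,"gripper": 0.55},{"tx": 40,"ty": 36,"tz": 0,"wx": 0,"wy": 0,"wz": -0.3,"gripper": 0.55},{"tx": 60,"ty": 54,"tz": 0,"wx": 0,"wy": 0,"wz": -0.41,"gripper": 0.55},{"tx": 82,"ty": 74,"tz": 0,"wx": 0,"wy": 0,"wz": -0.52,"gripper": 0.55}]}}

```text
time: 22.37
position: [0.5041, 0.2246, 0.1187]
tool_rot: [2.719, 1.574, -0.003]
ft_force: [0.3, 0.6, 0.1]
grip_width: 0.67
grip_force: 6.0
```

Call:
{"method": "jog_arm", "body": {"increments": [{"tx": 10,"ty": 29,"tz": 0,"wx": 0,"wy": 0,"wz": -0.11,"gripper": 0.55},{"tx": 19,"ty": 57,"tz": 0,"wx": 0,"wy": 0,"wz": -0.22,"gripper": 0.55},{"tx": 27,"ty": 81,"tz": 0,"wx": 0,"wy": 0,"wz": -0.33,"gripper": 0.55},{"tx": 33,"ty": 98,"tz": 0,"wx": 0,"wy": 0,"wz": -0.44,"gripper": 0.55},{"tx": 35,"ty": 105,"tz": 0,"wx": 0,"wy": 0,"wz": -0.52,"gripper": 0.55}]}}

```text
time: 22.78
position: [0.6146, 0.2003, 0.1177]
tool_rot: [-2.227, -2.214, 0.002]
ft_force: [-0.2, -0.3, -0.6]
grip_width: 0.672
grip_force: 6.0
```

Call:
{"method": "jog_arm", "body": {"increments": [{"tx": 0,"ty": 0,"tz": 6,"wx": 0,"wy": 0,"wz": 0,"gripper": 0.55},{"tx": 0,"ty": 0,"tz": 18,"wx": 0,"wy": 0,"wz": 0,"gripper": 0.55},{"tx": 0,"ty": 0,"tz": 32,"wx": 0,"wy": 0,"wz": 0,"gripper": 0.55},{"tx": 0,"ty": 0,"tz": 44,"wx": 0,"wy": 0,"wz": 0,"gripper": 0.55},{"tx": 0,"ty": 0,"tz": 50,"wx": 0,"wy": 0,"wz": 0,"gripper": 0.55}]}}

```text
time: 23.2
position: [0.6102, 0.202, 0.0667]
tool_rot: [-2.229, -2.212, 0.006]
ft_force: [-0.3, -0.9, -0.1]
grip_width: 0.67
grip_force: 6.0
```

```bash
python3 - <<'E'
from h import *
x,y=cell(C2,32.5)
plan((x,y,44,-.3))
S=vision.get_image("scene");T=vision.get_image("top")
def up(im,b,k): l,t,r,bb=b; return cv2.resize(im["color"][t:bb,l:r],(k,k),interpolation=cv2.INTER_CUBIC)
cv2.imwrite("pics/pl5.png",np.hstack([up(T,(140,120,240,220),400),up(S,(160,180,260,280),400)]))
E
```

```text
t 23.2 tcp [610.2 202.   66.7] close -0.4 F [-0.3 -0.9 -0.1] grip 58.3 6.0 j7 -0.68
(612, 202, 44) d [ 0.6  2.2 22.7] w [-0.004  0.002 -0.002]
```

View pics/pl5.png

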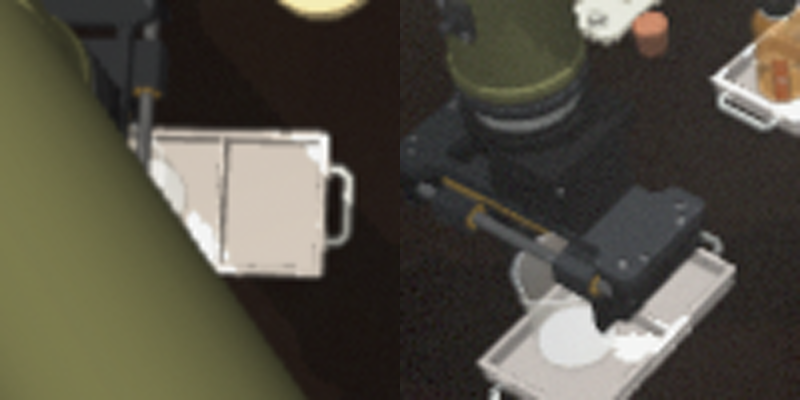

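The beaker hangs over the wide cell at scene-crop (575,330), well inside the walls.

Call:
{"method": "jog_arm", "body": {"increments": [{"tx": 0,"ty": 0,"tz": 3,"wx": 0,"wy": 0,"wz": 0,"gripper": 0.55},{"tx": 0,"ty": 0,"tz": 9,"wx": 0,"wy": 0,"wz": 0,"gripper": 0.55},{"tx": 0,"ty": 0,"tz": 15,"wx": 0,"wy": 0,"wz": 0,"gripper": 0.55},{"tx": 0,"ty": 0,"tz": 19,"wx": 0,"wy": 0,"wz": 0,"gripper": 0.55},{"tx": 0,"ty": 0,"tz": 21,"wx": 0,"wy": 0,"wz": 0,"gripper": 0.55}]}}

```text
time: 23.72
position: [0.6123, 0.2022, 0.048]
tool_rot: [-2.23, -2.212, 0.001]
ft_force: [-0.3, -0.6, 0.0]
grip_width: 0.675
grip_force: 6.0
```

Call:
{"method": "jog_arm", "body": {"increments": [{"tx": 0,"ty": 0,"tz": 0.5,"wx": 0,"wy": 0,"wz": 0,"gripper": 0.55},{"tx": 0,"ty": 0,"tz": 1,"wx": 0,"wy": 0,"wz": 0,"gripper": 0.55},{"tx": 0,"ty": 0,"tz": 1.5,"wx": 0,"wy": 0,"wz": 0,"gripper": 0.55},{"tx": 0,"ty": 0,"tz": 2,"wx": 0,"wy": 0,"wz": 0,"gripper": 0.55},{"tx": 0,"ty": 0,"tz": 2,"wx": 0,"wy": 0,"wz": 0,"gripper": 0.55}]}}

```text
time: 24.13
position: [0.6127, 0.2025, 0.0469]
tool_rot: [2.23, 2.212, 0.0]
ft_force: [-0.0, 0.7, -0.4]
grip_width: 0.667
grip_force: 6.0
```

Call:
{"method": "jog_arm", "body": {"increments": [{"tx": 0,"ty": 0,"tz": 0.7,"wx": 0,"wy": 0,"wz": 0,"gripper": 0.55},{"tx": 0,"ty": 0,"tz": 1.4,"wx": 0,"wy": 0,"wz": 0,"gripper": 0.55},{"tx": 0,"ty": 0,"tz": 2.1,"wx": 0,"wy": 0,"wz": 0,"gripper": 0.55},{"tx": 0,"ty": 0,"tz": 2.7,"wx": 0,"wy": 0,"wz": 0,"gripper": 0.55},{"tx": 0,"ty": 0,"tz": 2.7,"wx": 0,"wy": 0,"wz": 0,"gripper": 0.55}]}}

```text
time: 24.55
position: [0.6126, 0.2024, 0.0441]
tool_rot: [2.23, 2.213, -0.0]
ft_force: [0.9, -0.9, -0.8]
grip_width: 0.67
grip_force: 6.0
```

Call:
{"method": "jog_arm", "body": {"increments": [{"tx": 0,"ty": 0,"tz": 0.3,"wx": 0,"wy": 0,"wz": 0,"gripper": 0.55},{"tx": 0,"ty": 0,"tz": 0.6,"wx": 0,"wy": 0,"wz": 0,"gripper": 0.55},{"tx": 0,"ty": 0,"tz": 0.8,"wx": 0,"wy": 0,"wz": 0,"gripper": 0.55},{"tx": 0,"ty": 0,"tz": 1,"wx": 0,"wy": 0,"wz": 0,"gripper": 0.55},{"tx": 0,"ty": 0,"tz": 1,"wx": 0,"wy": 0,"wz": 0,"gripper": 0.55}]}}

```text
time: 24.97
position: [0.6127, 0.2026, 0.0439]
tool_rot: [2.23, 2.212, 0.0]
ft_force: [-2.3, -0.6, 6.1]
grip_width: 0.674
grip_force: 5.9
```

Contact with the floor. Open, rise, and go to the jar.

Call:
{"method": "jog_arm", "body": {"increments": [{"tx": 0,"ty": 0,"tz": 0,"wx": 0,"wy": 0,"wz": 0,"gripper": 1},{"tx": 0,"ty": 0,"tz": 0,"wx": 0,"wy": 0,"wz": 0,"gripper": 1},{"tx": 0,"ty": 0,"tz": 0,"wx": 0,"wy": 0,"wz": 0,"gripper": 1},{"tx": 0,"ty": 0,"tz": 0,"wx": 0,"wy": 0,"wz": 0,"gripper": 1},{"tx": 0,"ty": 0,"tz": 0,"wx": 0,"wy": 0,"wz": 0,"gripper": 1}]}}

```text
time: 25.38
position: [0.6125, 0.2023, 0.0428]
tool_rot: [-2.23, -2.212, 0.001]
ft_force: [-0.7, 0.1, -0.2]
grip_width: 0.951
grip_force: 0.0
```

Call:
{"method": "jog_arm", "body": {"increments": [{"tx": 0,"ty": 0,"tz": -8,"wx": 0,"wy": 0,"wz": 0,"gripper": 1},{"tx": 0,"ty": 0,"tz": -28,"wx": 0,"wy": 0,"wz": 0,"gripper": 1},{"tx": 0,"ty": 0,"tz": -58,"wx": 0,"wy": 0,"wz": 0,"gripper": 1},{"tx": 0,"ty": 0,"tz": -93,"wx": 0,"wy": 0,"wz": 0,"gripper": 1},{"tx": 0,"ty": 0,"tz": -121,"wx": 0,"wy": 0,"wz": 0,"gripper": 1}]}}

```text
time: 25.8
position: [0.6128, 0.2029, 0.1669]
tool_rot: [2.23, 2.213, 0.002]
ft_force: [0.7, 0.3, 0.4]
grip_width: 0.998
grip_force: 0.0
```

```bash
python3 - <<'E'
from h import *
x,y=cell(C2,-43.5)
plan((365,-241.5,165,-33),(365,-241.5,30,-33),(365,-241.5,165,-33),(x,y,165,-.3),(x,y,34,-.3))
T=vision.get_image("top");S=vision.get_image("scene")
def f(im,n): return [(np.round(d["bbox"]),round(d["conf"],2)) for d in vision.spot_in(im,n)][:3]
print(f("scene","jar_mid"),f("top","jar_mid"),f("scene","beaker_tall_mid"))
E
```

```text
t 25.8 tcp [612.8 202.9 166.9] close -0.4 F [0.7 0.3 0.4] grip 86.8 0.0 j7 -0.63
(365, -242, 165) d [-446.3 -244.4    1.3] w [ 0.001 -0.001  0.568]
(365, -242, 30) d [  0.   0. 135.] w [0. 0. 0.]
(365, -242, 165) d [   0.    0. -135.] w [0. 0. 0.]
(612, 127, 165) d [443.1   6.7   0. ] w [ 0.     0.    -0.571]
(612, 127, 34) d [  0.   0. 131.] w [0. 0. 0.]
[(array([367., 163., 382., 189.]), 0.77), (array([355., 183., 373., 211.]), 0.65)] [(array([380., 257., 403., 276.]), 0.79), (array([340., 260., 363., 279.]), 0.7)] [(array([187., 242., 216., 275.]), 0.94)]
```

Call:
{"method": "jog_arm", "body": {"increments": [{"tx": -14,"ty": -8,"tz": 0,"wx": 0,"wy": 0,"wz": 0.02,"gripper": 1},{"tx": -38,"ty": -21,"tz": 0,"wx": 0,"wy": 0,"wz": 0.05,"gripper": 1},{"tx": -69,"ty": -38,"tz": 0,"wx": 0,"wy": 0,"wz": 0.1,"gripper": 1},{"tx": -101,"ty": -55,"tz": 0,"wx": 0,"wy": 0,"wz": 0.15,"gripper": 1},{"tx": -134,"ty": -73,"tz": 0,"wx": 0,"wy": 0,"wz": 0.19,"gripper": 1}], "grip_force": 18}}

```text
time: 26.47
position: [0.5365, 0.0679, 0.1621]
tool_rot: [-2.43, -1.987, 0.003]
ft_force: [0.2, 0.8, 0.3]
grip_width: 0.997
grip_force: 0.0
```

Call:
{"method": "jog_arm", "body": {"increments": [{"tx": -37,"ty": -12,"tz": 0,"wx": 0,"wy": 0,"wz": 0.04,"gripper": 1},{"tx": -73,"ty": -24,"tz": 0,"wx": 0,"wy": 0,"wz": 0.08,"gripper": 1},{"tx": -110,"ty": -35,"tz": 0,"wx": 0,"wy": 0,"wz": 0.11,"gripper": 1},{"tx": -147,"ty": -47,"tz": 0,"wx": 0,"wy": 0,"wz": 0.15,"gripper": 1},{"tx": -183,"ty": -59,"tz": 0,"wx": 0,"wy": 0,"wz": 0.19,"gripper": 1}]}}

```text
time: 26.88
position: [0.4423, -0.1005, 0.1629]
tool_rot: [-2.609, -1.747, 0.002]
ft_force: [0.4, -0.8, -0.0]
grip_width: 1.002
grip_force: 0.0
```

Call:
{"method": "jog_arm", "body": {"increments": [{"tx": -38,"ty": -5,"tz": 0,"wx": 0,"wy": 0,"wz": 0.05,"gripper": 1},{"tx": -76,"ty": -9,"tz": 0,"wx": 0,"wy": 0,"wz": 0.1,"gripper": 1},{"tx": -114,"ty": -14,"tz": 0,"wx": 0,"wy": 0,"wz": 0.14,"gripper": 1},{"tx": -147,"ty": -18,"tz": 0,"wx": 0,"wy": 0,"wz": 0.17,"gripper": 1},{"tx": -162,"ty": -20,"tz": 0,"wx": 0,"wy": 0,"wz": 0.188,"gripper": 1}]}}

```text
time: 27.3
position: [0.3609, -0.2448, 0.1627]
tool_rot: [-2.765, -1.487, 0.004]
ft_force: [0.1, 0.6, -0.5]
grip_width: 1.002
grip_force: 0.0
```

Call:
{"method": "jog_arm", "body": {"increments": [{"tx": 0,"ty": 0,"tz": 5,"wx": 0,"wy": 0,"wz": 0,"gripper": 1},{"tx": 0,"ty": 0,"tz": 12,"wx": 0,"wy": 0,"wz": 0,"gripper": 1},{"tx": 0,"ty": 0,"tz": 20,"wx": 0,"wy": 0,"wz": 0,"gripper": 1},{"tx": 0,"ty": 0,"tz": 26,"wx": 0,"wy": 0,"wz": 0,"gripper": 1},{"tx": 0,"ty": 0,"tz": 30,"wx": 0,"wy": 0,"wz": 0,"gripper": 1}]}}

```text
time: 27.72
position: [0.365, -0.2393, 0.1326]
tool_rot: [-2.757, -1.502, 0.001]
ft_force: [-0.2, -0.0, -0.2]
grip_width: 1.002
grip_force: 0.0
```

```bash
python3 - <<'E'
from h import *
plan((365,-241.5,31,-33))
S=vision.get_image("scene")
cv2.imwrite("pics/s6.png",cv2.resize(S["color"][130:290,160:400],(800,533),interpolation=cv2.INTER_CUBIC))
E
```

```text
t 27.72 tcp [ 365.  -239.3  132.6] close -32.8 F [-0.2 -0.  -0.2] grip 87.1 0.0 j7 -0.02
(365, -242, 31) d [ -1.9   1.3 101.6] w [-0.002 -0.001  0.003]
```

View pics/s6.png

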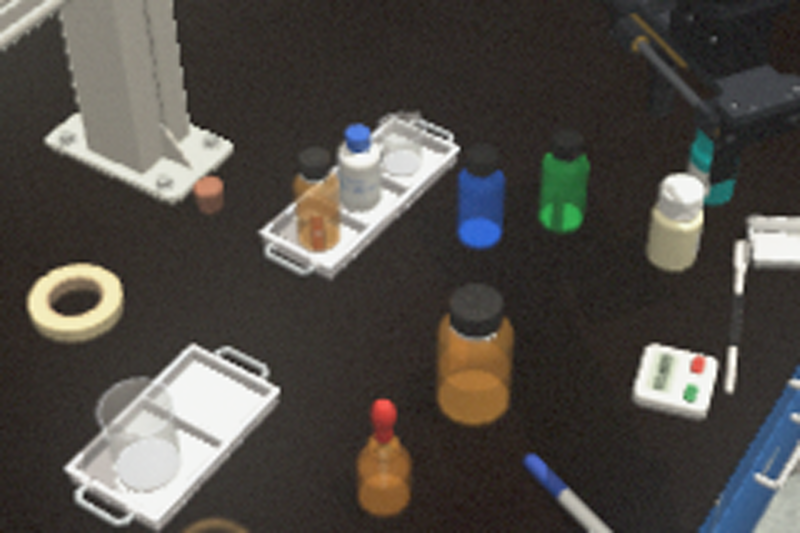

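The tall beaker is upright in the wide cell at (140,430), and everything else is as before. The gripper is above the jar, at (678,220), so I'll go down onto it.

Call:
{"method": "jog_arm", "body": {"increments": [{"tx": -2,"ty": 1,"tz": 22,"wx": 0,"wy": 0,"wz": 0,"gripper": 1},{"tx": -2,"ty": 1,"tz": 48,"wx": 0,"wy": 0,"wz": 0,"gripper": 1},{"tx": -2,"ty": 1,"tz": 74,"wx": 0,"wy": 0,"wz": 0,"gripper": 1},{"tx": -2,"ty": 1,"tz": 93,"wx": 0,"wy": 0,"wz": 0,"gripper": 1},{"tx": -2,"ty": 1,"tz": 101,"wx": 0,"wy": 0,"wz": 0,"gripper": 1}]}}

```text
time: 28.18
position: [0.3634, -0.2416, 0.0306]
tool_rot: [-2.756, -1.499, 0.002]
ft_force: [0.5, -0.9, 0.4]
grip_width: 0.999
grip_force: 0.0
```

Call:
{"method": "jog_arm", "body": {"increments": [{"tx": 0,"ty": 0,"tz": 0,"wx": 0,"wy": 0,"wz": 0,"gripper": 0.4},{"tx": 0,"ty": 0,"tz": 0,"wx": 0,"wy": 0,"wz": 0,"gripper": 0.4},{"tx": 0,"ty": 0,"tz": 0,"wx": 0,"wy": 0,"wz": 0,"gripper": 0.4},{"tx": 0,"ty": 0,"tz": 0,"wx": 0,"wy": 0,"wz": 0,"gripper": 0.4},{"tx": 0,"ty": 0,"tz": 0,"wx": 0,"wy": 0,"wz": 0,"gripper": 0.4}]}}

```text
time: 28.6
position: [0.3654, -0.244, 0.0343]
tool_rot: [2.759, 1.498, 0.001]
ft_force: [-0.6, 0.7, -0.9]
grip_width: 0.706
grip_force: 0.0
```

Call:
{"method": "jog_arm", "body": {"increments": [{"tx": 0,"ty": 0,"tz": 0,"wx": 0,"wy": 0,"wz": 0,"gripper": 0.4},{"tx": 0,"ty": 0,"tz": 0,"wx": 0,"wy": 0,"wz": 0,"gripper": 0.4},{"tx": 0,"ty": 0,"tz": 0,"wx": 0,"wy": 0,"wz": 0,"gripper": 0.4},{"tx": 0,"ty": 0,"tz": 0,"wx": 0,"wy": 0,"wz": 0,"gripper": 0.4},{"tx": 0,"ty": 0,"tz": 0,"wx": 0,"wy": 0,"wz": 0,"gripper": 0.4}]}}

```text
time: 29.02
position: [0.365, -0.2437, 0.0335]
tool_rot: [2.76, 1.499, 0.0]
ft_force: [0.5, 0.1, 2.6]
grip_width: 0.502
grip_force: 18.0
```

Call:
{"method": "jog_arm", "body": {"increments": [{"tx": 0,"ty": 0,"tz": -8,"wx": 0,"wy": 0,"wz": 0,"gripper": 0.4},{"tx": 0,"ty": 0,"tz": -30,"wx": 0,"wy": 0,"wz": 0,"gripper": 0.4},{"tx": 0,"ty": 0,"tz": -65,"wx": 0,"wy": 0,"wz": 0,"gripper": 0.4},{"tx": 0,"ty": 0,"tz": -102,"wx": 0,"wy": 0,"wz": 0,"gripper": 0.4},{"tx": 0,"ty": 0,"tz": -132,"wx": 0,"wy": 0,"wz": 0,"gripper": 0.4}]}}

```text
time: 29.43
position: [0.3646, -0.243, 0.1676]
tool_rot: [2.76, 1.5, 0.0]
ft_force: [0.5, -0.6, -0.3]
grip_width: 0.505
grip_force: 18.0
```

```bash
python3 - <<'E'
from h import *
x,y=cell(C2,-43.5)
plan((x,y,165,-.3),(x,y,36.5,-.3))
S=vision.get_image("scene");print(vision.spot_in("scene","jar_mid")[:3])
E
```

```text
t 29.43 tcp [ 364.6 -243.   167.6] close -33.0 F [ 0.5 -0.6 -0.3] grip 43.9 18.0 j7 0.0
(612, 127, 165) d [444.6   6.5   2.5] w [ 0.001  0.    -0.57 ]
(612, 127, 36.5) d [  0.    0.  128.5] w [0. 0. 0.]
[{'bbox': [358.0, 148.0, 377.2, 176.9], 'conf': 0.68}, {'bbox': [365.2, 165.6, 384.5, 193.1], 'conf': 0.48}]
```

Call:
{"method": "jog_arm", "body": {"increments": [{"tx": 10,"ty": 0,"tz": 0,"wx": 0,"wy": 0,"wz": -0.02,"gripper": 0.4},{"tx": 30,"ty": 0,"tz": 0,"wx": 0,"wy": 0,"wz": -0.05,"gripper": 0.4},{"tx": 57,"ty": 1,"tz": 0,"wx": 0,"wy": 0,"wz": -0.09,"gripper": 0.4},{"tx": 87,"ty": 1,"tz": 0,"wx": 0,"wy": 0,"wz": -0.14,"gripper": 0.4},{"tx": 120,"ty": 2,"tz": 0,"wx": 0,"wy": 0,"wz": -0.19,"gripper": 0.4}]}}

```text
time: 29.95
position: [0.4312, -0.1407, 0.1634]
tool_rot: [-2.6, -1.757, 0.002]
ft_force: [0.6, -0.3, -0.9]
grip_width: 0.501
grip_force: 18.0
```

Call:
{"method": "jog_arm", "body": {"increments": [{"tx": 35,"ty": 7,"tz": 0,"wx": 0,"wy": 0,"wz": -0.04,"gripper": 0.4},{"tx": 70,"ty": 14,"tz": 0,"wx": 0,"wy": 0,"wz": -0.08,"gripper": 0.4},{"tx": 105,"ty": 21,"tz": 0,"wx": 0,"wy": 0,"wz": -0.11,"gripper": 0.4},{"tx": 140,"ty": 29,"tz": 0,"wx": 0,"wy": 0,"wz": -0.15,"gripper": 0.4},{"tx": 175,"ty": 36,"tz": 0,"wx": 0,"wy": 0,"wz": -0.19,"gripper": 0.4}]}}

```text
time: 30.37
position: [0.5303, 0.0089, 0.1637]
tool_rot: [-2.421, -1.998, 0.002]
ft_force: [0.2, -0.2, -1.3]
grip_width: 0.503
grip_force: 18.0
```

Call:
{"method": "jog_arm", "body": {"increments": [{"tx": 34,"ty": 14,"tz": 0,"wx": 0,"wy": 0,"wz": -0.05,"gripper": 0.4},{"tx": 68,"ty": 28,"tz": 0,"wx": 0,"wy": 0,"wz": -0.1,"gripper": 0.4},{"tx": 100,"ty": 42,"tz": 0,"wx": 0,"wy": 0,"wz": -0.14,"gripper": 0.4},{"tx": 125,"ty": 52,"tz": 2,"wx": 0,"wy": 0,"wz": -0.17,"gripper": 0.4},{"tx": 135,"ty": 56,"tz": 5,"wx": 0,"wy": 0,"wz": -0.19,"gripper": 0.4}]}}

```text
time: 30.78
position: [0.6112, 0.1343, 0.1585]
tool_rot: [-2.213, -2.221, -0.003]
ft_force: [-0.6, 0.5, -0.5]
grip_width: 0.505
grip_force: 18.0
```

Call:
{"method": "jog_arm", "body": {"increments": [{"tx": 0,"ty": 0,"tz": 8,"wx": 0,"wy": 0,"wz": 0,"gripper": 0.4},{"tx": 0,"ty": 0,"tz": 24,"wx": 0,"wy": 0,"wz": 0,"gripper": 0.4},{"tx": 0,"ty": 0,"tz": 42,"wx": 0,"wy": 0,"wz": 0,"gripper": 0.4},{"tx": 0,"ty": 0,"tz": 55,"wx": 0,"wy": 0,"wz": 0,"gripper": 0.4},{"tx": 0,"ty": 0,"tz": 60,"wx": 0,"wy": 0,"wz": 0,"gripper": 0.4}]}}

```text
time: 31.2
position: [0.6095, 0.1249, 0.0967]
tool_rot: [-2.227, -2.212, 0.008]
ft_force: [-0.2, -0.4, -0.9]
grip_width: 0.501
grip_force: 18.0
```

```bash
python3 - <<'E'
from h import *
x,y=cell(C2,-43.5)
plan((x,y,36.5,-.3))
E
```

```text
t 31.2 tcp [609.5 124.9  96.7] close -0.4 F [-0.2 -0.4 -0.9] grip 43.6 18.0 j7 -0.54
(612, 127, 36.5) d [ 1.7  2.8 60.2] w [-0.006  0.002 -0.001]
```

Call:
{"method": "jog_arm", "body": {"increments": [{"tx": 0,"ty": 0,"tz": 8,"wx": 0,"wy": 0,"wz": 0,"gripper": 0.4},{"tx": 0,"ty": 0,"tz": 22,"wx": 0,"wy": 0,"wz": 0,"gripper": 0.4},{"tx": 0,"ty": 0,"tz": 36,"wx": 0,"wy": 0,"wz": 0,"gripper": 0.4},{"tx": 0,"ty": 0,"tz": 47,"wx": 0,"wy": 0,"wz": 0,"gripper": 0.4},{"tx": 0,"ty": 0,"tz": 53,"wx": 0,"wy": 0,"wz": 0,"gripper": 0.4}]}}

```text
time: 31.62
position: [0.611, 0.1257, 0.0449]
tool_rot: [-2.227, -2.214, 0.003]
ft_force: [-0.1, -0.4, -1.1]
grip_width: 0.503
grip_force: 18.0
```

Call:
{"method": "jog_arm", "body": {"increments": [{"tx": 0,"ty": 0,"tz": 0.8,"wx": 0,"wy": 0,"wz": 0,"gripper": 0.4},{"tx": 0,"ty": 0,"tz": 2,"wx": 0,"wy": 0,"wz": 0,"gripper": 0.4},{"tx": 0,"ty": 0,"tz": 3.2,"wx": 0,"wy": 0,"wz": 0,"gripper": 0.4},{"tx": 0,"ty": 0,"tz": 4,"wx": 0,"wy": 0,"wz": 0,"gripper": 0.4},{"tx": 0,"ty": 0,"tz": 4,"wx": 0,"wy": 0,"wz": 0,"gripper": 0.4}]}}

```text
time: 32.03
position: [0.6124, 0.1263, 0.0436]
tool_rot: [2.228, 2.214, 0.001]
ft_force: [0.1, -0.3, -1.9]
grip_width: 0.503
grip_force: 18.0
```

Call:
{"method": "jog_arm", "body": {"increments": [{"tx": 0,"ty": 0,"tz": 1.2,"wx": 0,"wy": 0,"wz": 0,"gripper": 0.4},{"tx": 0,"ty": 0,"tz": 2.8,"wx": 0,"wy": 0,"wz": 0,"gripper": 0.4},{"tx": 0,"ty": 0,"tz": 4.2,"wx": 0,"wy": 0,"wz": 0,"gripper": 0.4},{"tx": 0,"ty": 0,"tz": 5.2,"wx": 0,"wy": 0,"wz": 0,"gripper": 0.4},{"tx": 0,"ty": 0,"tz": 5.8,"wx": 0,"wy": 0,"wz": 0,"gripper": 0.4}]}}

```text
time: 32.45
position: [0.612, 0.1262, 0.0371]
tool_rot: [-2.228, -2.215, 0.0]
ft_force: [-0.2, 0.3, -0.7]
grip_width: 0.512
grip_force: 18.0
```

Call:
{"method": "jog_arm", "body": {"increments": [{"tx": 0,"ty": 0,"tz": 0.2,"wx": 0,"wy": 0,"wz": 0,"gripper": 0.4},{"tx": 0,"ty": 0,"tz": 0.4,"wx": 0,"wy": 0,"wz": 0,"gripper": 0.4},{"tx": 0,"ty": 0,"tz": 0.6,"wx": 0,"wy": 0,"wz": 0,"gripper": 0.4},{"tx": 0,"ty": 0,"tz": 0.8,"wx": 0,"wy": 0,"wz": 0,"gripper": 0.4},{"tx": 0,"ty": 0,"tz": 0.8,"wx": 0,"wy": 0,"wz": 0,"gripper": 0.4}]}}

```text
time: 32.87
position: [0.6122, 0.1263, 0.0367]
tool_rot: [2.228, 2.215, 0.0]
ft_force: [-0.5, 0.1, -0.5]
grip_width: 0.504
grip_force: 18.0
```

Call:
{"method": "jog_arm", "body": {"increments": [{"tx": 0,"ty": 0,"tz": 0.2,"wx": 0,"wy": 0,"wz": 0,"gripper": 0.4},{"tx": 0,"ty": 0,"tz": 0.4,"wx": 0,"wy": 0,"wz": 0,"gripper": 0.4},{"tx": 0,"ty": 0,"tz": 0.6,"wx": 0,"wy": 0,"wz": 0,"gripper": 0.4},{"tx": 0,"ty": 0,"tz": 0.7,"wx": 0,"wy": 0,"wz": 0,"gripper": 0.4},{"tx": 0,"ty": 0,"tz": 0.7,"wx": 0,"wy": 0,"wz": 0,"gripper": 0.4}]}}

```text
time: 33.28
position: [0.6122, 0.1263, 0.0366]
tool_rot: [2.228, 2.214, -0.0]
ft_force: [-2.6, -1.1, 6.3]
grip_width: 0.504
grip_force: 18.0
```

Call:
{"method": "jog_arm", "body": {"increments": [{"tx": 0,"ty": 0,"tz": 0,"wx": 0,"wy": 0,"wz": 0,"gripper": 0.8},{"tx": 0,"ty": 0,"tz": 0,"wx": 0,"wy": 0,"wz": 0,"gripper": 0.8},{"tx": 0,"ty": 0,"tz": 0,"wx": 0,"wy": 0,"wz": 0,"gripper": 0.8},{"tx": 0,"ty": 0,"tz": 0,"wx": 0,"wy": 0,"wz": 0,"gripper": 0.8},{"tx": 0,"ty": 0,"tz": 0,"wx": 0,"wy": 0,"wz": 0,"gripper": 0.8}]}}

```text
time: 33.7
position: [0.612, 0.1262, 0.0356]
tool_rot: [-2.228, -2.215, 0.0]
ft_force: [-0.5, -0.0, 0.0]
grip_width: 0.765
grip_force: 0.0
```

Call:
{"method": "jog_arm", "body": {"increments": [{"tx": 0,"ty": 0,"tz": -10,"wx": 0,"wy": 0,"wz": 0,"gripper": 0.8},{"tx": 0,"ty": 0,"tz": -35,"wx": 0,"wy": 0,"wz": 0,"gripper": 0.8},{"tx": 0,"ty": 0,"tz": -70,"wx": 0,"wy": 0,"wz": 0,"gripper": 0.8},{"tx": 0,"ty": 0,"tz": -108,"wx": 0,"wy": 0,"wz": 0,"gripper": 0.8},{"tx": 0,"ty": 0,"tz": -145,"wx": 0,"wy": 0,"wz": 0,"gripper": 0.8}]}}

```text
time: 34.12
position: [0.6117, 0.1264, 0.183]
tool_rot: [-2.227, -2.215, -0.0]
ft_force: [0.5, 0.6, -0.9]
grip_width: 0.805
grip_force: 0.0
```

Call:
{"method": "jog_arm", "body": {"increments": [{"tx": 20,"ty": -20,"tz": -10,"wx": 0,"wy": 0,"wz": 0,"gripper": 0.8},{"tx": 40,"ty": -40,"tz": -20,"wx": 0,"wy": 0,"wz": 0,"gripper": 0.8},{"tx": 0,"ty": -60,"tz": -20,"wx": 0,"wy": 0,"wz": 0,"gripper": 0.8},{"tx": -30,"ty": -80,"tz": -20,"wx": 0,"wy": 0,"wz": 0,"gripper": 0.8},{"tx": -60,"ty": -90,"tz": -20,"wx": 0,"wy": 0,"wz": 0,"gripper": 0.8}]}}

```text
time: 34.53
position: [0.5195, 0.0674, 0.2012]
tool_rot: [2.222, 2.219, -0.003]
ft_force: [0.5, -0.2, 0.1]
grip_width: 0.802
grip_force: 0.0
```

```bash
python3 - <<'E'
from h import *
plan()
S=vision.get_image("scene")
cv2.imwrite("pics/s7.png",cv2.resize(S["color"][130:330,160:400],(720,600),interpolation=cv2.INTER_CUBIC))
E
```

```text
t 34.53 tcp [519.5  67.4 201.2] close -0.1 F [ 0.5 -0.2  0.1] grip 69.8 0.0 j7 -0.28
```

View pics/s7.png

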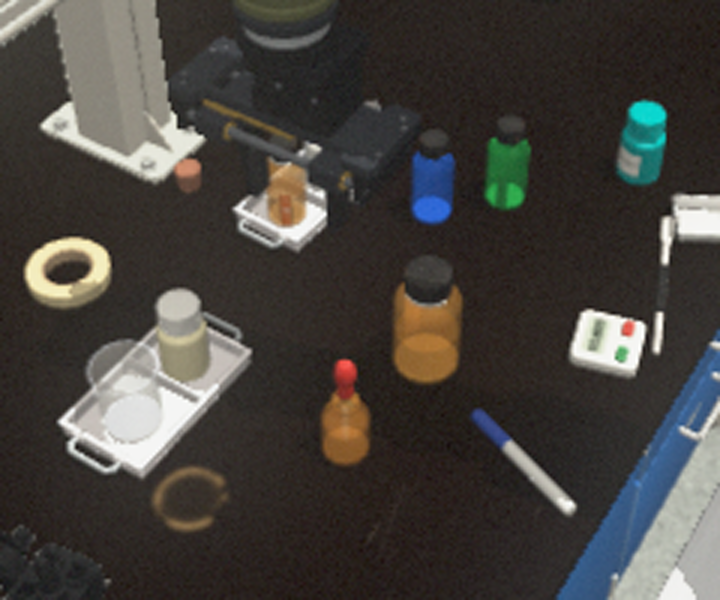

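The jar at (183,335) and the tall beaker at (125,390) stand upright in the two-cell carrier. The fat amber bottle and the dropping bottle have not moved.

```bash
python3 -c "
from h import *
print(ctrl.close_job())"
```

```text
the job is handed in; nothing more can be done
None
```

Both kits are made up and handed in after about 35 s of robot time: all five items stand upright in their cells, and the fat amber and dropping bottles were not touched.

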